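# Park the probe station for the night

## Task

Park the probe station: lay the sample carrier in the middle of the round chuck first, then set the dust cover centrally on the chuck over it. Stand the tall positioner on the black plate left of the chuck, the low positioner on the plate right of it, each centred and lined up with the long side of its plate (either way round), and the objective upright in the middle of the plate behind the chuck; left, right and behind are as seen from the robot's base, so behind is the far side. Leave the plain steel block where it lies, and let go of everything.

Things in the scene. Friction and masses are not known exactly. Their poses are not given: they have to be found in the camera images.
- tall_center (a point): Tall positioner, loose, 0.42 kg, 90 mm high: steel foot 60 x 40 x 14 mm (x, y, z), on it a black block 34 x 40 mm, up to 74 mm height, its centre 2 mm to +x; steel dial (diameter 32) on its -x face, thumbscrew (diameter 22) on top. Point over the foot's centre, 45 mm above the underside; x along the 60 mm length, y across the 40 mm width (flat sides, to grip), z up.
- low_center (a point): Low positioner, loose, 0.40 kg, 47 mm high: steel body 60 x 40 x 30 mm (x, y, z), a black block 40 x 40 x 14 mm on its -x part and a steel knob (diameter 26 mm) on its +x part. Point over the footprint's centre, 22 mm above the underside; x along the 60 mm length, y across the 40 mm width (flat sides, to grip), z up.
- objective_center (a point): Microscope objective, loose, about 0.14 kg, standing upright: steel barrel with two black bands, diameter 30 mm up to 36 mm height, then a cone to a nose of diameter 17 mm, total height 52 mm. Point on its axis, 26 mm above its underside; z up.
- carrier_center (a point): Sample carrier, loose, about 0.08 kg: plain steel disc, diameter 40 mm, 16 mm high, with a dark square chip on top. Point at its centre, 8 mm above its underside; z up.
- cover_handle (a point): Dust cover, loose, 0.15 kg: grey round cap, open below, outer diameter 76 mm, inner 70 mm, inside height 28 mm, roof top at 32 mm; in its middle a black upright round handle, diameter 20 mm, from 32 to 76 mm height. Point on the axis half-way up the handle, 54 mm above the cover's lower rim; z up.
- chuck: Round chuck, fixed: dark steel disc, diameter 100 mm, flat top 30 mm above the work surface, with a thin brass circle of diameter 45 mm round its middle. Origin at the centre of its underside, on the work surface; x away from the robot's base, y to the robot's left, z up.
- plate_a: One of three identical black parking plates, fixed; which is left (+y), right (-y) or behind (+x) of the chuck differs from start to start. 76 x 60 mm (x, y), flat top 6 mm above the work surface, small steel screws in the corners. Origin at the centre of its underside, on the work surface; x along the long side, z up.
- plate_b: As plate_a: another of the three identical parking plates; its place also differs.
- plate_c: As plate_a: the third identical parking plate; its place also differs.
- block: Plain steel block, loose, 66 x 50 x 26 mm (x, y, z), 0.65 kg, not part of the job: lies among the things and stays where it is. Origin at the centre of its underside.
There are look-alikes about, which are no part of the job. Leave any blue or brown look-alike of the part that bears carrier_center alone.

How it is judged (in metres and radians):
On the way, in this order (a step that is already met when the one before it is completed fails the run):
1. the sample carrier lies in the middle of the chuck (horizontal distance between carrier_center and chuck below 0.012 m and z of carrier_center in the frame of chuck between 0.034 and 0.042 m and angle between carrier_center's own z axis and vertical below 0.12 rad), for 0.2 s.
2. the dust cover stands on the chuck over the carrier (all of step 1 and horizontal distance between cover_handle and chuck below 0.012 m and z of cover_handle in the frame of chuck between 0.08 and 0.088 m and angle between cover_handle's own z axis and vertical below 0.12 rad), for 0.2 s.
At the end, for the whole second after the job is handed in: Carrier and cover flat on the chuck within 12 mm of its centre; tall positioner on the left (+y), low on the right (-y) plate, objective on the far (+x) plate, each within 13 mm of its centre, positioners within 0.22 rad of its long side; heights within 4 mm, tilt under 0.12 rad, at rest (all of step 2 and linear speed of each of carrier, cover, tall, low, objective below 0.02 m/s and ((horizontal distance between tall_center and plate_a below 0.013 m and z of tall_center in the frame of plate_a between 0.047 and 0.055 m and y of plate_a in the frame of chuck above 0.08 m and angle between the x axis of tall_center and the x axis of plate_a, either way round below 0.22 rad) or (horizontal distance between tall_center and plate_b below 0.013 m and z of tall_center in the frame of plate_b between 0.047 and 0.055 m and y of plate_b in the frame of chuck above 0.08 m and angle between the x axis of tall_center and the x axis of plate_b, either way round below 0.22 rad) or (horizontal distance between tall_center and plate_c below 0.013 m and z of tall_center in the frame of plate_c between 0.047 and 0.055 m and y of plate_c in the frame of chuck above 0.08 m and angle between the x axis of tall_center and the x axis of plate_c, either way round below 0.22 rad)) and angle between each of tall_center, low_center, objective_center's own z axis and vertical below 0.12 rad and ((horizontal distance between low_center and plate_a below 0.013 m and z of low_center in the frame of plate_a between 0.024 and 0.032 m and y of plate_a in the frame of chuck below -0.08 m and angle between the x axis of low_center and the x axis of plate_a, either way round below 0.22 rad) or (horizontal distance between low_center and plate_b below 0.013 m and z of low_center in the frame of plate_b between 0.024 and 0.032 m and y of plate_b in the frame of chuck below -0.08 m and angle between the x axis of low_center and the x axis of plate_b, either way round below 0.22 rad) or (horizontal distance between low_center and plate_c below 0.013 m and z of low_center in the frame of plate_c between 0.024 and 0.032 m and y of plate_c in the frame of chuck below -0.08 m and angle between the x axis of low_center and the x axis of plate_c, either way round below 0.22 rad)) and ((horizontal distance between objective_center and plate_a below 0.013 m and z of objective_center in the frame of plate_a between 0.028 and 0.036 m and x of plate_a in the frame of chuck above 0.08 m) or (horizontal distance between objective_center and plate_b below 0.013 m and z of objective_center in the frame of plate_b between 0.028 and 0.036 m and x of plate_b in the frame of chuck above 0.08 m) or (horizontal distance between objective_center and plate_c below 0.013 m and z of objective_center in the frame of plate_c between 0.028 and 0.036 m and x of plate_c in the frame of chuck above 0.08 m))); the robot touches nothing.
It fails at once if the plain steel block is shifted by more than 25 mm (distance of block from where it was at the start of the episode above 0.025 m).
It also fails if it takes over 106 s, if anything falls off the work surface, if the arm or the gripper's body presses on something with over 40 N, if the wrist force passes 120 N, or if a joint passes its speed limit or range.

## Robot

A 7-joint arm with a two-finger parallel gripper is mounted at the origin on the work surface. World frame = base frame: x ahead of the robot, y to its left, z up, the work surface at z = 0. Lengths are in m, angles in degrees, forces in N, time in s.
With the tool pointing down it reaches from about 0.4 to 0.925 m from the base axis. Payload 5.6 kg.
Tool frame: the origin (TCP) lies midway between the tips of the shut fingers; the grasp point (between the pads) lies 19 mm behind it (robot.hold_point_z is the distance from the TCP to the grasp point, in m); z points along the fingers, y is the direction in which the jaws open and shut (so a half turn about z gives the same grasp; the last joint's range is limited). The gripper opens to 85 mm and grips with 20 to 120 N. Pads are 22 mm wide; open, the fingers measure 114 mm over their backs; the gripper's body (76 mm by 85 mm) begins 54 mm behind the grasp point. The pads swing forward as they close: fully open they stand 13 mm farther back than shut.
Start: joints at [-2.464, 26.786, -0.665, 91.828, 0.344, 61.387, -3.226], TCP at [0.65, -0, 0.231] pointing down, gripper open.
Joint ranges: [-144.91, 144.91], [-17.63, 115.5], [-89.93, 88.59], [15.96, 139.68], [-74.01, 254.01], [8.47, 105.57], [-167.45, 167.45]. Speed limits (degrees/s): [147.25, 147.25, 180, 180, 180, 180, 180].

## Interface

Orientations are given as [roll, pitch, yaw] about the fixed x, y, z axes, in that order (R = Rz(yaw) Ry(pitch) Rx(roll)).
In Python, from workcell import readout, optics, workorder, robot gives the robot as it stands. The module is installed in compiled form; this text tells all that it offers.
- The arm moves only by the shell command python3 -m inch 'ROWS' [FORCE]. ROWS is a JSON object of lists of equal length, an entry for each row: "dp": the shift along the tool's x, y, z in mm, a list of three; "dr": the turn, a rotation vector about the tool's x, y, z in degrees, a list of three; "gripper": the gripper's target within -1 to 1 (fully open at 1, half-way at 0, shut at -1). A call has 1 to 10 rows; each row is the pose to reach, as a shift and turn from the pose commanded when the call began, along the tool's axes at that moment; what a row does not reach only later rows make up. A row lasts 1/12 s, in which the tool goes at most 41.7 mm and 7.16 degrees, less where a joint would pass 70% of its speed; a pose out of reach is approached as far as the arm can. A call with a gripper value outside its range is refused whole. The fingers move at their own pace and stop on an object; FORCE is the grip in N (left out, the last holds). Time passes only in rows, so rows that repeat a pose let the fingers close. It gives the time, the measured TCP pose, the force and the opening at its end, in the units of the state.
- readout.read_state(): the state, without advancing time (a new reading comes with each control period).
- optics.read_camera(name): name is "scene" or "side" or "wrist"; returns a dict with "frame" (384x512x3 uint8, red, green, blue), "depth" (384x512 float32, m along the optical axis (not along the pixel's ray), 0 where there is no reading), "fovy" (degrees; the focal length in pixels is half the picture's height over the tangent of half this angle, whatever the lens; pixels are square), "cx", "cy" (the principal point, pixels), "xyz" and "rotation" of the camera in the world; the wrist camera has in their place "T_tool_cam" (4x4, takes a point from camera to tool coordinates, whose origin is the TCP and whose axes are the flange's). Camera axes: x right, y up, looking along -z (the intrinsics and any distortion apply to the point x, -y, -z); pixel columns grow to the right and rows downward; lengths in m; the calibration is good to about 2 mm. A picture is of the moment at which its call begins: read the wrist's pose just before it.
- workorder.close_job(): hands the job in, once; it reports no verdict.
The state is a dict: "time_s": time; "q": joint angles; "qd": joint speeds; "joint_efforts": joint torques, N m; "tcp_pos": TCP position; "eef_rot": TCP orientation; "force": force on the tool from outside, world axes, zero at the start; "ft_torque": the same for the moment, N m; "gripper_width": opening from 0.0 (shut) to 1.0 (fully open).
Only numpy, scipy, OpenCV 4.12 (cv2) and the standard library are available. Lean on these libraries where they do the work, as an engineer would, in place of code of your own. Each camera call takes 0.05 s, during which the arm holds its last target.

## Working session

There is one attempt and no reset: what is moved stays moved. The work goes in short steps, Python scripts to look and compute and a shell command to move; the robot and the scene stay as the last step left them, time stands still between calls to the robot, and variables do not carry over. Pictures are saved under pics/ and viewed, and the job is handed in when it is done.

```bash
mkdir -p pics; python3 - <<'E'
from workcell import readout, optics, robot
import cv2,numpy as np
s=readout.read_state();print({k:np.round(v,3) for k,v in s.items()}, robot.hold_point_z)
for n in("scene","side","wrist"):
    c=optics.read_camera(n);cv2.imwrite(f"pics/{n}0.png",c["frame"][:,:,::-1]);np.savez(f"pics/{n}0.npz",**c)
    print(n,{k:v for k,v in c.items() if k not in("frame","depth")})
print(readout.read_state()["time_s"])
E
```

```text
{'time_s': np.float64(0.0), 'q': array([-2.464, 26.837, -0.664, 91.883,  0.342, 61.386, -3.226]), 'qd': array([-0.011,  0.067, -0.092,  0.011,  0.042,  0.042, -0.055]), 'joint_efforts': array([-0.0000e+00, -5.3237e+01,  2.1000e-02, -2.5130e+01,  1.1000e-02,
        8.0000e-03, -0.0000e+00]), 'tcp_pos': array([ 0.649, -0.   ,  0.23 ]), 'eef_rot': array([-1.79895e+02,  6.00000e-03,  8.99940e+01]), 'force': array([ 0.181, -0.343, -0.449]), 'ft_torque': array([0.028, 0.01 , 0.021]), 'gripper_width': np.float64(0.999)} 0.0187
scene {'fovy': 48.76155112843628, 'cx': 261.2988347128836, 'cy': 189.79131421102645, 'xyz': array([1.13123304, 0.23610679, 0.79138398]), 'rotation': array([ 42.68860018,   1.11745772, 105.72729443])}
side {'fovy': 49.986337573389086, 'cx': 263.2110264618458, 'cy': 193.11514929773287, 'xyz': array([-0.0445802 , -0.65219446,  0.56369539]), 'rotation': array([ 60.28093171,  -0.29639998, -36.06361076])}
wrist {'fovy': 58.678573987671435, 'cx': 254.53742644927965, 'cy': 187.63415523433835, 'T_tool_cam': array([[ 1.06873947e-04,  9.46809410e-01,  3.21794856e-01,
         8.33698114e-02],
       [ 9.99999924e-01, -2.21956059e-04,  3.20937841e-04,
        -5.38666545e-04],
       [ 3.75291286e-04,  3.21794797e-01, -9.46809362e-01,
        -1.43239935e-01],
       [ 0.00000000e+00,  0.00000000e+00,  0.00000000e+00,
         1.00000000e+00]])}
0.15
```

View pics/scene0.png

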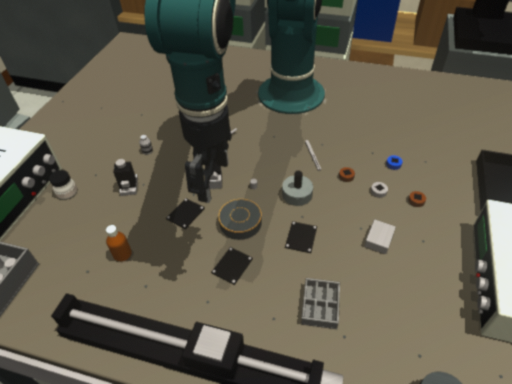

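View pics/side0.png

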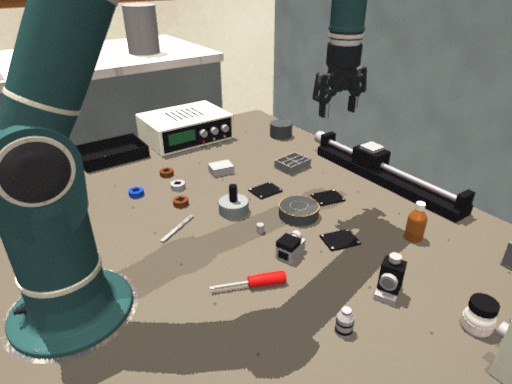

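View pics/wrist0.png

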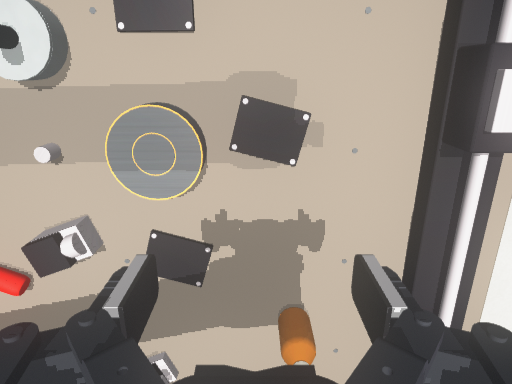

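```bash
cat > h.py <<'E'
import numpy as np,cv2
from scipy.spatial.transform import Rotation as R
from workcell import readout, optics
def grab(n):
    s=readout.read_state(); c=dict(optics.read_camera(n)); 
    c["tcp"]=s["tcp_pos"]; c["rot"]=s["eef_rot"]; return c
def pose(c):
    if "T_tool_cam" in c:
        T=np.eye(4);T[:3,:3]=R.from_euler("xyz",c["rot"],degrees=True).as_matrix();T[:3,3]=c["tcp"];T=T@c["T_tool_cam"]
        return T[:3,:3],T[:3,3]
    return R.from_euler("xyz",c["rotation"],degrees=True).as_matrix(),np.array(c["xyz"])
def rays(c,uv):
    uv=np.asarray(uv,float);f=192/np.tan(np.radians(float(c["fovy"])/2))
    d=np.stack([(uv[...,0]-c["cx"])/f,-(uv[...,1]-c["cy"])/f,-np.ones(uv.shape[:-1])],-1)
    Rm,t=pose(c);return d@Rm.T,t
def plane(c,uv,z):
    d,t=rays(c,uv);return t+d*((z-t[2])/d[...,2])[...,None]
def cloud(c):
    v,u=np.mgrid[:384,:512];d,t=rays(c,np.stack([u,v],-1));return t+d*c["depth"][...,None]
def proj(c,p):
    Rm,t=pose(c);f=192/np.tan(np.radians(float(c["fovy"])/2));q=(np.asarray(p)-t)@Rm
    return np.stack([c["cx"]+f*q[...,0]/-q[...,2],c["cy"]-f*q[...,1]/-q[...,2]],-1)
E
python3 - <<'E'
from h import *
for n in("scene","side"):
    c=dict(np.load(f"pics/{n}0.npz"));P=cloud(c)
    m=((c["depth"]>0)&(P[...,2]>.004)&(P[...,2]<.12)&(P[...,0]>.3)&(P[...,0]<.95)&(abs(P[...,1])<.5)).astype(np.uint8)
    k,L,st,ce=cv2.connectedComponentsWithStats(m)
    print(n)
    for i in range(1,k):
        if st[i,4]<12: continue
        p=P[L==i];z=np.percentile(p[:,2],95);t=p[p[:,2]>z-.006]
        print(st[i,:5],"ztop %.3f"%z,"x %.3f..%.3f y %.3f..%.3f"%(*np.percentile(t[:,0],[2,98]),*np.percentile(t[:,1],[2,98])))
s=cv2.imread("pics/scene0.png");cv2.imwrite("pics/sc_zoom.png",cv2.resize(s[120:300,95:435],None,fx=2.3,fy=2.3,interpolation=2))
s=cv2.imread("pics/side0.png");cv2.imwrite("pics/si_zoom.png",cv2.resize(s[140:350,110:450],None,fx=2.3,fy=2.3,interpolation=2))
E
```

```text
scene
[139 135  14  18 174] ztop 0.050 x 0.364..0.377 y -0.332..-0.318
[113 159  25  36 636] ztop 0.088 x 0.499..0.520 y -0.319..-0.298
[209 162  13  26 229] ztop 0.044 x 0.412..0.457 y -0.105..-0.084
[316 162   5   7  15] ztop 0.007 x 0.303..0.323 y 0.139..0.153
[205 165   4   5  18] ztop 0.045 x 0.424..0.437 y -0.126..-0.115
[339 167  16  14 175] ztop 0.017 x 0.311..0.348 y 0.206..0.242
[ 49 170  28  29 568] ztop 0.060 x 0.546..0.587 y -0.476..-0.435
[282 170  31  35 789] ztop 0.073 x 0.413..0.433 y 0.106..0.123
[250 178   8  10  57] ztop 0.023 x 0.418..0.435 y -0.007..0.009
[371 182  17  14 189] ztop 0.017 x 0.345..0.381 y 0.292..0.328
[409 191  18  15 206] ztop 0.017 x 0.353..0.389 y 0.384..0.419
[166 198  38  31 464] ztop 0.007 x 0.516..0.593 y -0.167..-0.103
[ 219  199   43   40 1377] ztop 0.032 x 0.502..0.593 y -0.040..0.049
[365 219  31  35 656] ztop 0.027 x 0.481..0.546 y 0.298..0.349
[285 221  32  31 567] ztop 0.007 x 0.516..0.589 y 0.123..0.180
[106 225  26  36 611] ztop 0.094 x 0.692..0.711 y -0.234..-0.215
[   0  241   38   72 1512] ztop 0.059 x 0.771..0.857 y -0.459..-0
[... 811 characters left out ...]
18] ztop 0.032 x 0.496..0.589 y -0.047..0.045
[173 196  16  12 155] ztop 0.018 x 0.308..0.345 y 0.202..0.239
[186 215   7   7  20] ztop 0.006 x 0.301..0.322 y 0.135..0.153
[257 223   7  10  65] ztop 0.022 x 0.414..0.430 y -0.010..0.005
[320 229  42  22 520] ztop 0.007 x 0.514..0.590 y -0.171..-0.105
[276 231  30  32 690] ztop 0.045 x 0.396..0.453 y -0.135..-0.091
[502 241  10  28 173] ztop 0.057 x 0.766..0.773 y -0.404..-0.397
[ 374  253   33   53 1130] ztop 0.089 x 0.495..0.515 y -0.323..-0.303
[249 271  38  17 426] ztop 0.026 x 0.301..0.360 y -0.176..-0.142
[ 461  293   40   45 1281] ztop 0.060 x 0.540..0.583 y -0.480..-0.439
[335 307  20  30 459] ztop 0.052 x 0.358..0.373 y -0.338..-0.322
```

View pics/sc_zoom.png

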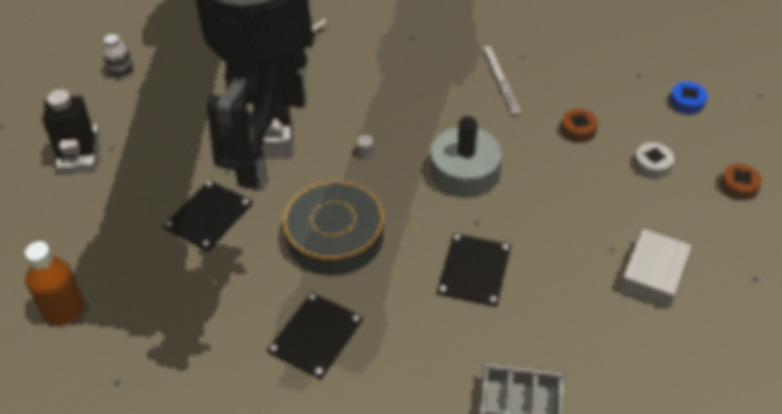

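View pics/si_zoom.png

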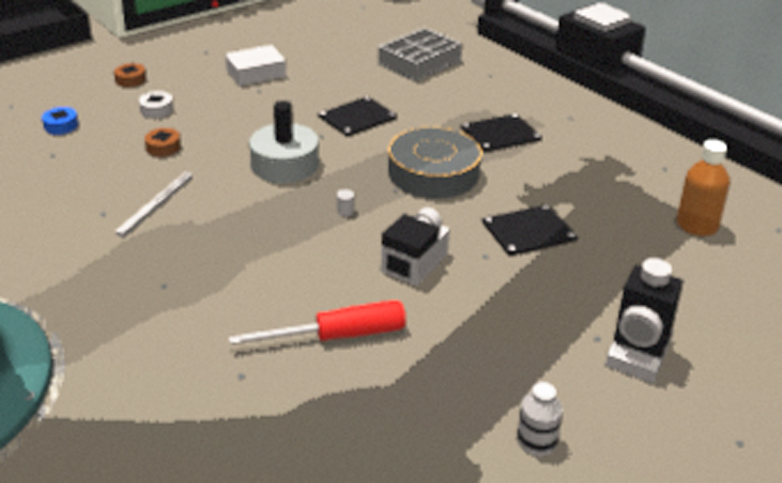

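```bash
cat > meas.py <<'E'
from h import *
def plates(c,guesses,z=.006):
    hsv=cv2.cvtColor(c["frame"],cv2.COLOR_RGB2HSV)
    m=(hsv[...,2]<45).astype(np.uint8)
    m=cv2.morphologyEx(m,cv2.MORPH_OPEN,np.ones((3,3)))
    k,L,st,ce=cv2.connectedComponentsWithStats(m)
    for i in range(1,k):
        if st[i,4]<150: continue
        cn=max(cv2.findContours((L==i).astype(np.uint8),0,1)[0],key=len)[:,0]
        w=plane(c,cn,z)[:,:2]
        (x,y),(a,b),th=cv2.minAreaRect((w*1000).astype(np.float32))
        if a<b: a,b,th=b,a,th+90
        if 45<b<75 and 60<a<95: print("plate c %.1f %.1f size %.1f %.1f long-axis yaw %.1f"%(x,y,a,b,(th+90)%180-90),st[i,:4])
def chuck(c,z=.03):
    hsv=cv2.cvtColor(c["frame"],cv2.COLOR_RGB2HSV)
    m=((hsv[...,0]>12)&(hsv[...,0]<32)&(hsv[...,1]>110)&(hsv[...,2]>70)).astype(np.uint8)
    k,L,st,ce=cv2.connectedComponentsWithStats(m)
    for i in range(1,k):
        if st[i,4]<30: continue
        v,u=np.where(L==i);w=plane(c,np.stack([u,v],-1),z)[:,:2]*1000
        (x,y),r=cv2.minEnclosingCircle(w.astype(np.float32));print("brass c %.1f %.1f d %.1f"%(x,y,2*r),st[i,:4])
E
python3 - <<'E'
from meas import *
for n in("scene","side","wrist"):
    c=dict(np.load(f"pics/{n}0.npz"));c["tcp"]=np.array([.6495,0,.2305]);c["rot"]=[-179.895,.006,89.994]
    print(n);plates(c,0);chuck(c)
E
```

```text
scene
plate c 558.5 -133.0 size 74.5 57.2 long-axis yaw -16.8 [170 201  30  25]
plate c 555.3 151.1 size 71.3 54.2 long-axis yaw -0.2 [288 224  26  27]
plate c 668.1 23.3 size 72.9 56.5 long-axis yaw -14.2 [216 251  33  30]
brass c -353.1 -745.9 d 262.3 [117   0  28  25]
brass c -483.3 374.0 d 718.0 [350   0 125  66]
brass c 548.6 3.9 d 102.4 [218 204  44  29]
brass c 698.3 -223.8 d 84.8 [106 231  24  31]
side
brass c 711.6 6140.7 d 1110.3 [ 0  0 26  8]
brass c 705.8 -222.1 d 139.2 [404 210  23  33]
wrist
brass c 544.8 3.0 d 100.4 [105 104  98  93]
brass c 552.9 15.4 d 31.8 [147 133  28  19]
brass c 705.0 -230.0 d 91.9 [278 307  38  58]
```

```bash
python3 -m inch '{"dp":[[308,-289,60],[308,-289,60],[308,-289,60],[308,-289,60],[308,-289,100],[308,-289,100],[308,-289,100],[308,-289,100],[308,-289,100],[308,-289,100]],"dr":[[0,0,0],[0,0,0],[0,0,0],[0,0,0],[0,0,0],[0,0,0],[0,0,0],[0,0,0],[0,0,0],[0,0,0]],"gripper":[0.5,0.5,0.5,0.5,0.5,0.5,0.5,0.5,0.5,0.5]}' 40
```

```text
time_s: 0.98
tcp_pos: [0.3717, 0.296, 0.1362]
eef_rot: [180.0, -0.0, 90.0]
force: [0.4, 1.3, -0.5]
gripper_width: 0.749
```

```bash
python3 -m inch '{"dp":[[12,-11,5],[12,-11,5]],"dr":[[0,0,0],[0,0,0]],"gripper":[0.5,0.5]}'
cat > wl.py <<'E'
import sys
from h import *
def snap(name,n="wrist"):
    c=grab(n);np.savez(f"pics/{name}.npz",**c);cv2.imwrite(f"pics/{name}.png",c["frame"][:,:,::-1]);return c
def comps(c,zmin,zmax=.12,band=.006,amin=60):
    P=cloud(c);m=((c["depth"]>0)&(P[...,2]>zmin)&(P[...,2]<zmax)).astype(np.uint8)
    k,L,st,ce=cv2.connectedComponentsWithStats(m)
    for i in range(1,k):
        if st[i,4]<amin: continue
        p=P[L==i];z=np.percentile(p[:,2],95);t=p[p[:,2]>z-band][:,:2]*1000
        (x,y),r=cv2.minEnclosingCircle(t.astype(np.float32));rc=cv2.minAreaRect(t.astype(np.float32))
        print(st[i],"z %.1f circ %.1f %.1f d %.1f"%(z*1000,x,y,2*r),"rect",np.round(rc[0],1),np.round(rc[1],1),round(rc[2],1))
if __name__=="__main__":
    c=snap(sys.argv[1]);print(np.round(c["tcp"],4),np.round(c["rot"],2));comps(c,float(sys.argv[2]),float(sys.argv[3]) if len(sys.argv)>3 else .12)
E
python3 wl.py w1 .008
```

```text
time_s: 1.15
tcp_pos: [0.3579, 0.31, 0.1304]
eef_rot: [-179.8, 0.0, 90.5]
force: [-0.3, -0.4, 0.5]
gripper_width: 0.753
[0.3579 0.31   0.1304] [-1.7982e+02  2.0000e-02  9.0450e+01]
[ 245   29   57   60 2602] z 18.0 circ 369.2 401.6 d 39.9 rect [369.2 401.5] [39. 39.] 12.0
[  92  118   56   53 2236] z 18.0 circ 251.8 338.9 d 40.5 rect [252.  339.2] [39.1 39.4] 82.5
[ 399  127  113   81 6381] z 27.6 circ 510.1 324.4 d 80.0 rect [511.1 323.8] [50.2 68.1] 79.6
[ 236  157   50   50 1941] z 18.0 circ 361.2 309.9 d 40.0 rect [361.3 309.8] [39.3 38.8] 81.4
[ 199  252   45   44 1584] z 17.9 circ 328.0 224.1 d 40.6 rect [328.2 224.1] [40.  38.6] 88.7
[ 281  337   59   41 1377] z 33.1 circ 412.7 144.4 d 39.4 rect [413.  144.9] [24.4 32.5] 68.9
```

View pics/w1.png

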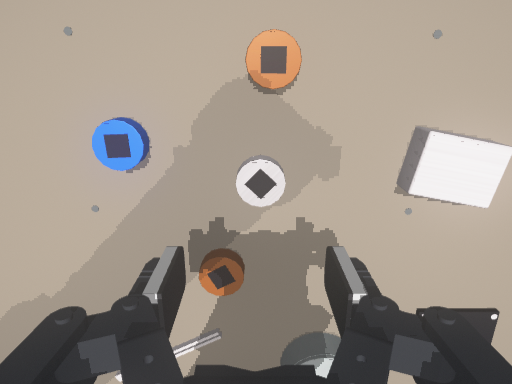

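```bash
python3 -m inch '{"dp":[[0,0,80],[0,0,80],[0,0,80],[0,0,80]],"dr":[[0,0,0],[0,0,0],[0,0,0],[0,0,0]],"gripper":[0.5,0.5,0.5,0.5]}'; python3 -m inch '{"dp":[[0,0,0],[0,0,0]],"dr":[[0,0,0],[0,0,0]],"gripper":[0.5,0.5]}'; python3 -c "
from workcell import readout as r
s=r.read_state();print(s['tcp_pos'],s['eef_rot'])"
```

```text
time_s: 1.53
tcp_pos: [0.362, 0.305, 0.0503]
eef_rot: [-179.8, 0.2, 89.9]
force: [-0.4, -0.2, 0.0]
gripper_width: 0.75
time_s: 1.7
tcp_pos: [0.364, 0.3079, 0.054]
eef_rot: [179.8, -0.2, 89.9]
force: [0.4, 1.5, -0.9]
gripper_width: 0.749
[0.36402002 0.3078967  0.05398862] [ 1.79791864e+02 -1.63373388e-01  8.99334226e+01]
```

```bash
python3 -m inch '{"dp":[[1,0,25],[1,0,40],[1,0,47],[1,0,47],[1,0,47],[1,0,47],[1,0,47],[1,0,47],[1,0,47],[1,0,47]],"dr":[[0,0,0],[0,0,0],[0,0,0],[0,0,0],[0,0,0],[0,0,0],[0,0,0],[0,0,0],[0,0,0],[0,0,0]],"gripper":[0.5,0.5,0.5,0.5,-1,-1,-1,-1,-1,-1]}' 40;  python3 -m inch '{"dp":[[0,0,0],[0,0,0]],"dr":[[0,0,0],[0,0,0]],"gripper":[-1,-1]}'
```

```text
time_s: 2.53
tcp_pos: [0.363, 0.3087, 0.0063]
eef_rot: [179.9, -0.1, 90.0]
force: [-1.3, -1.2, 7.1]
gripper_width: 0.441
time_s: 2.7
tcp_pos: [0.3631, 0.3087, 0.0063]
eef_rot: [179.9, -0.1, 90.0]
force: [-1.0, -0.8, 7.0]
gripper_width: 0.449
```

```bash
python3 -m inch '{"dp":[[0,0,-30],[0,0,-70],[0,0,-110],[-306,185,-130],[-306,185,-130],[-306,185,-130],[-306,185,-130],[-306,185,-130],[-306,185,-130],[-306,185,-130]],"dr":[[0,0,0],[0,0,0],[0,0,0],[0,0,0],[0,0,0],[0,0,0],[0,0,0],[0,0,0],[0,0,0],[0,0,0]],"gripper":[-1,-1,-1,-1,-1,-1,-1,-1,-1,-1]}' 40;  python3 -c "
from workcell import readout as r
s=r.read_state();print(s['tcp_pos'],s['eef_rot'])"
```

```text
time_s: 3.53
tcp_pos: [0.5138, 0.0569, 0.1323]
eef_rot: [179.9, -0.0, 90.0]
force: [0.6, 1.3, -1.4]
gripper_width: 0.448
[0.51376002 0.05687773 0.13226254] [ 1.79891580e+02 -1.83659721e-02  8.99963800e+01]
```

```bash
python3 -m inch '{"dp":[[-53,32,0],[-53,32,0],[-53,32,0],[-53,32,0],[-53,32,0]],"dr":[[0,0,0],[0,0,0],[0,0,0],[0,0,0],[0,0,0]],"gripper":[-1,-1,-1,-1,-1]}'
cat >> meas.py <<'E'
if __name__=="__main__":
    import sys
    from wl import snap
    c=snap(sys.argv[1]);print(np.round(c["tcp"],4),np.round(c["rot"],2));plates(c,0);chuck(c)
E
python3 meas.py w2
```

```text
time_s: 3.95
tcp_pos: [0.5443, 0.0068, 0.1313]
eef_rot: [180.0, -0.0, 90.0]
force: [-1.2, -0.4, -0.5]
gripper_width: 0.448
[0.5443 0.0068 0.1313] [ 1.800e+02 -5.000e-02  9.004e+01]
brass c 545.1 3.0 d 100.6 [191 127 132 114]
brass c 544.9 2.7 d 45.1 [227 165  59  51]
```

View pics/w2.png

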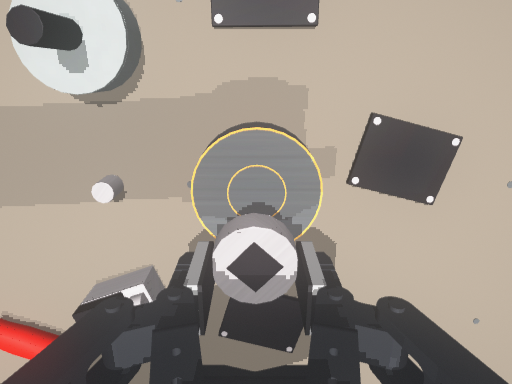

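```bash
python3 -c "
from h import *
c=dict(np.load('pics/w2.npz'));print(plane(c,[255,267],c['tcp'][2]+.011)*1000,plane(c,[255,263],c['tcp'][2]+.011)*1000)
s=readout.read_state();print(s['tcp_pos'])
P=cloud(c);print(P[262:270:3,250:260:4]*1000)
hsv=cv2.cvtColor(c['frame'],40+1)
"
```

```text
[543.91183458   8.02948766 142.27967671] [543.9091496   10.05605283 142.27967671]
[0.54418794 0.00740021 0.13123525]
[[[541.70983586  10.92533196 142.89161272]
  [543.46847397  11.13274365 143.23344937]
  [545.24200846  10.10754232 141.5244485 ]]

 [[541.68642589   8.66993053 141.67144276]
  [543.46704115   8.86926962 141.99365636]
  [545.24895238   8.55112639 141.47098204]]

 [[541.6934703    7.64432864 142.48271693]
  [543.46735233   7.2342321  141.82234023]
  [545.24217083   7.71079605 142.58286245]]]
```

```bash
python3 -m inch '{"dp":[[-5,1,30],[-5,1,60],[-5,1,80],[-5,1,80],[-5,1,80],[-5,1,80]],"dr":[[0,0,0],[0,0,0],[0,0,0],[0,0,0],[0,0,0],[0,0,0]],"gripper":[-1,-1,-1,-1,-1,-1]}'
python3 meas.py w3; python3 -c "
from workcell import readout as r
s=r.read_state();print(s['tcp_pos'],s['eef_rot'])"
```

```text
time_s: 4.5
tcp_pos: [0.5466, 0.0019, 0.0521]
eef_rot: [179.9, -0.0, 90.1]
force: [0.1, -0.6, -0.8]
gripper_width: 0.446
[0.5466 0.0019 0.0521] [ 1.799e+02 -2.000e-02  9.009e+01]
brass c 545.0 2.9 d 100.4 [160 142 187 130]
brass c 545.1 3.0 d 45.0 [211 195  84  46]
brass c 546.0 -40.2 d 50.2 [211 300  88  13]
[0.54693903 0.00169478 0.05250182] [ 1.79839672e+02 -2.10917243e-02  9.00635477e+01]
```

View pics/w3.png

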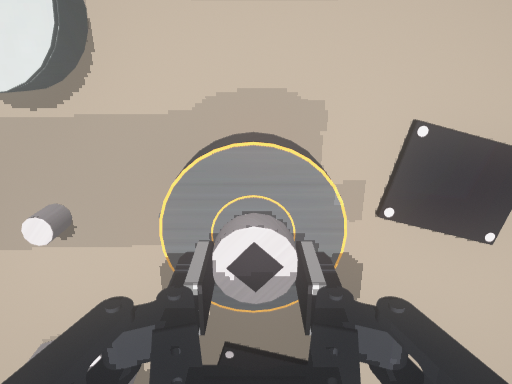

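```bash
python3 -m inch '{"dp":[[1,-1,10],[1,-1,15],[1,-1,15],[1,-1,15],[1,-1,15]],"dr":[[0,0,0],[0,0,0],[0,0,0],[0,0,0],[0,0,0]],"gripper":[-1,-1,-1,-1,-1]}'; python3 -c "
from workcell import readout as r
s=r.read_state();print(s['tcp_pos'],s['eef_rot'])"
```

```text
time_s: 4.97
tcp_pos: [0.545, 0.0022, 0.0362]
eef_rot: [180.0, -0.0, 90.0]
force: [-0.9, 0.9, 3.5]
gripper_width: 0.443
[0.54495799 0.00219318 0.03617089] [ 1.79974052e+02 -1.84049830e-02  9.00063268e+01]
```

```bash
python3 -m inch '{"dp":[[0,0,0],[0,0,0],[0,0,0],[0,0,0],[0,0,-40],[0,0,-80],[0,0,-110],[0,0,-110],[0,0,-110]],"dr":[[0,0,0],[0,0,0],[0,0,0],[0,0,0],[0,0,0],[0,0,0],[0,0,0],[0,0,0],[0,0,0]],"gripper":[0.5,0.5,0.5,0.5,0.5,0.5,0.5,0.5,0.5]}'; python3 wl.py w4 .008; python3 meas.py w4b
```

```text
time_s: 5.72
tcp_pos: [0.5461, 0.0018, 0.1477]
eef_rot: [179.7, -0.0, 90.0]
force: [0.5, -0.0, -1.1]
gripper_width: 0.746
[0.5461 0.0018 0.1477] [179.75  -0.    89.98]
[  19    0  123   86 8783] z 76.8 circ 422.5 114.0 d 21.4 rect [422.5 113.5] [19.3 20. ] 47.4
[  191   113   125   124 11957] z 47.1 circ 544.5 3.1 d 40.1 rect [544.5   3.3] [39. 39.] 82.1
[ 96 166  28  25 503] z 23.6 circ 424.9 1.1 d 18.5 rect [424.3   0.7] [17.2 17.3] 73.1
[  78  255   76   60 1986] z 45.4 circ 418.8 -98.3 d 48.1 rect [419.6 -99.2] [47.3 22.1] 20.4
[   0  303   47   36 1048] z 26.3 circ 319.6 -142.5 d 37.6 rect [ 317.2 -146.9] [21.7 36.5] 66.5
[387 370  29  14 289] z 33.6 circ 694.2 -209.0 d 22.2 rect [ 693.7 -207.2] [22.1  4.8] 13.9
[0.5448 0.0017 0.1461] [1.7995e+02 1.0000e-02 8.9990e+01]
brass c 542.5 7.1 d 98.8 [193 117 116  90]
brass c 544.0 5.8 d 44.1 [228 153  54  33]
brass c 591.3 15.5 d 22.1 [311 152   8  27]
brass c 548.3 -39.6 d 51.1 [229 227  62  11]
brass c 690.5 -200.9 d 32.7 [387 370  30  14]
```

View pics/w4b.png

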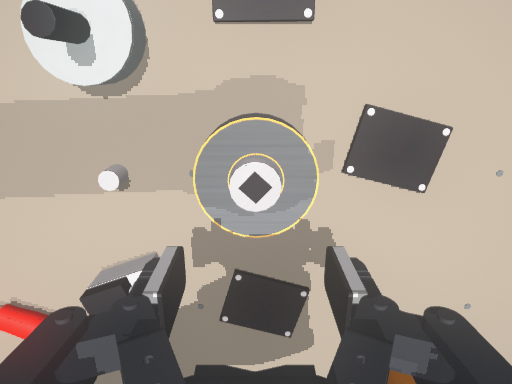

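```bash
python3 -m inch '{"dp":[[111,-123,0],[111,-123,0],[111,-123,0],[111,-123,0],[111,-123,0],[111,-123,0],[111,-123,20]],"dr":[[0,0,0],[0,0,0],[0,0,0],[0,0,0],[0,0,0],[0,0,0],[0,0,0]],"gripper":[0.3,0.3,0.3,0.3,0.3,0.3,0.3]}'; python3 wl.py w5 .008; python3 -c "
from workcell import readout as r
s=r.read_state();print(s['tcp_pos'],s['eef_rot'])"
```

```text
time_s: 6.4
tcp_pos: [0.4242, 0.1133, 0.1273]
eef_rot: [179.7, -0.1, 90.0]
force: [1.1, -0.0, 0.2]
gripper_width: 0.649
[0.4242 0.1133 0.1273] [ 1.797e+02 -7.000e-02  9.002e+01]
[  84    0   63   62 3043] z 18.1 circ 328.3 223.6 d 40.3 rect [328.5 223. ] [37.4 39.4] 89.0
[ 201  134  103  103 8138] z 76.5 circ 422.0 113.7 d 19.9 rect [422.  113.8] [19.5 19.2] 78.4
[ 353  247  104   72 4512] z 37.8 circ 551.4 19.4 d 90.0 rect [554.6  31.1] [41.7 88.2] 74.9
[245 291  20  27 453] z 23.4 circ 424.1 0.8 d 19.0 rect [424.1   0.7] [18.7 16.7] 89.8
[0.4213158  0.11175349 0.1228687 ] [-1.79857416e+02  6.70759627e-02  8.99458587e+01]
```

View pics/w5.png

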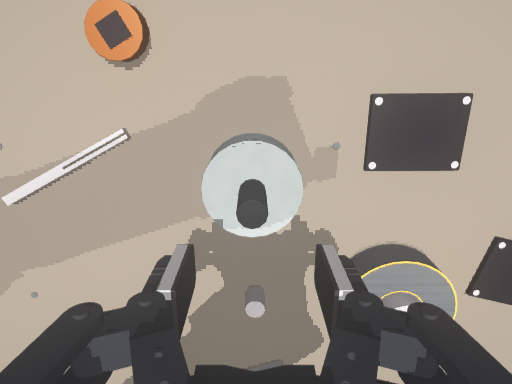

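```bash
python3 -m inch '{"dp":[[1,0,35],[1,0,70],[1,0,82],[1,0,82],[1,0,82],[1,0,82],[1,0,82],[1,0,82],[1,0,82],[1,0,82]],"dr":[[0,0,0],[0,0,0],[0,0,0],[0,0,0],[0,0,0],[0,0,0],[0,0,0],[0,0,0],[0,0,0],[0,0,0]],"gripper":[0.3,0.3,0.3,0.3,-1,-1,-1,-1,-1,-1]}' 40;  python3 -m inch '{"dp":[[0,0,0],[0,0,0]],"dr":[[0,0,0],[0,0,0]],"gripper":[-1,-1]}'
```

```text
time_s: 7.28
tcp_pos: [0.4229, 0.1139, 0.0449]
eef_rot: [179.9, -0.0, 90.0]
force: [0.3, -1.5, 8.0]
gripper_width: 0.224
time_s: 7.45
tcp_pos: [0.4229, 0.1139, 0.0449]
eef_rot: [179.9, -0.0, 90.0]
force: [-0.3, -2.6, 7.9]
gripper_width: 0.218
```

```bash
python3 -m inch '{"dp":[[0,0,-40],[0,0,-80],[0,0,-80],[-111,122,-80],[-111,122,-80],[-111,122,-80],[-111,122,-80],[-111,122,-80],[-111,122,-80],[-111,122,-80]],"dr":[[0,0,0],[0,0,0],[0,0,0],[0,0,0],[0,0,0],[0,0,0],[0,0,0],[0,0,0],[0,0,0],[0,0,0]],"gripper":[-1,-1,-1,-1,-1,-1,-1,-1,-1,-1]}' 40;  python3 wl.py w6 .008;python3 meas.py w6b;python3 -c "
from workcell import readout as r
s=r.read_state();print(s['tcp_pos'],s['eef_rot'])"
```

```text
time_s: 8.28
tcp_pos: [0.5427, 0.0032, 0.1233]
eef_rot: [-179.9, -0.0, 90.0]
force: [-0.2, 0.6, -1.3]
gripper_width: 0.223
[0.5427 0.0032 0.1233] [-1.799e+02 -2.000e-02  9.000e+01]
[  181   119   148   160 15887] z 111.8 circ 541.9 3.3 d 75.9 rect [542.   12.1] [75.1 57.9] 0.1
[ 88 175  31  28 600] z 23.5 circ 424.5 0.8 d 18.3 rect [424.6   0.9] [17.5 17.4] 66.9
[  69  270   97   66 2379] z 45.3 circ 416.4 -99.2 d 44.0 rect [415.7 -97.7] [41.4 18.2] 24.0
[   0  323   68   43 1711] z 26.6 circ 336.0 -148.8 d 48.7 rect [ 334.  -153.8] [21.3 48.2] 67.8
[0.5425 0.0039 0.1234] [-1.7991e+02 -3.0000e-02  9.0070e+01]
brass c 539.6 16.1 d 95.4 [191 125 124  75]
brass c 589.4 16.8 d 30.9 [315 155  13  40]
[0.54254383 0.00422858 0.12358903] [-1.79926063e+02 -2.91022591e-02  9.01181362e+01]
```

View pics/w6.png

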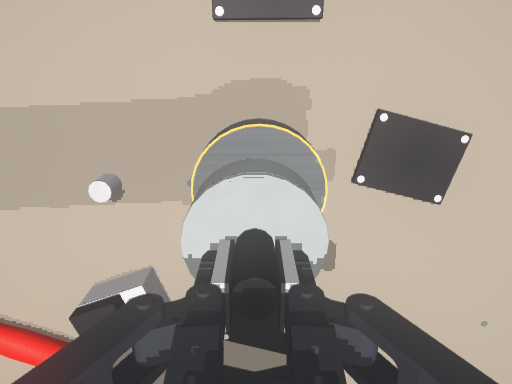

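```bash
python3 -m inch '{"dp":[[0,2,15],[0,2,30],[0,2,40],[0,2,45],[0,2,47],[0,2,47],[0,2,47]],"dr":[[0,0,0],[0,0,0],[0,0,0],[0,0,0],[0,0,0],[0,0,0],[0,0,0]],"gripper":[-1,-1,-1,-1,-1,-1,-1]}';python3 -c "
from workcell import readout as r
s=r.read_state();print(s['tcp_pos'],s['eef_rot'])"
```

```text
time_s: 8.97
tcp_pos: [0.5461, 0.0031, 0.0773]
eef_rot: [180.0, -0.0, 90.0]
force: [0.2, 0.3, -1.0]
gripper_width: 0.223
[0.54610105 0.00309601 0.0773307 ] [ 1.79954953e+02 -3.07583651e-03  9.00199679e+01]
```

```bash
python3 -m inch '{"dp":[[0,0,2],[0,0,3],[0,0,3],[0,0,3]],"dr":[[0,0,0],[0,0,0],[0,0,0],[0,0,0]],"gripper":[-1,-1,-1,-1]}'
```

```text
time_s: 9.3
tcp_pos: [0.5464, 0.0028, 0.075]
eef_rot: [179.9, -0.0, 90.0]
force: [-0.6, -0.4, 6.5]
gripper_width: 0.218
```

```bash
python3 -m inch '{"dp":[[0,0,0],[0,0,0],[0,0,0],[0,0,0],[0,0,-40],[0,0,-80],[0,0,-100],[0,0,-100],[0,0,-100]],"dr":[[0,0,0],[0,0,0],[0,0,0],[0,0,0],[0,0,0],[0,0,0],[0,0,0],[0,0,0],[0,0,0]],"gripper":[0.3,0.3,0.3,0.3,0.5,0.5,0.5,0.5,0.5]}'; python3 wl.py w7 .008; python3 - <<'E'
from meas import *
for i in range(1):
    c=grab("scene");plates(c,0);np.savez("pics/scene7.npz",**c);cv2.imwrite("pics/scene7.png",c["frame"][:,:,::-1])
E
```

```text
time_s: 10.05
tcp_pos: [0.5465, 0.0028, 0.175]
eef_rot: [179.8, -0.0, 90.0]
force: [0.2, -0.3, -2.2]
gripper_width: 0.753
[0.5465 0.0028 0.175 ] [179.84  -0.    89.99]
[  196   111   115   117 10172] z 106.0 circ 545.8 3.0 d 19.9 rect [545.8   3. ] [19.  19.2] 1.9
[110 159  25  23 412] z 23.6 circ 424.6 0.9 d 18.1 rect [424.6   0.9] [17.6 17.1] 43.5
[  92  242   72   68 2025] z 45.5 circ 419.5 -106.2 d 53.1 rect [ 421.4 -105.4] [46.5 35.2] 21.6
[   0  288   91   33 1288] z 26.1 circ 318.6 -146.0 d 49.3 rect [ 317.9 -146.9] [20.7 47. ] 69.7
[504 335   8  30 128] z 17.6 circ 834.6 -213.5 d 24.8 rect [ 834.2 -213.5] [24.7  2.7] 89.4
[387 370  29  14 290] z 59.2 circ 694.7 -210.5 d 24.3 rect [ 694.  -207.8] [24.3  7.2] 14.9
plate c 557.7 -131.4 size 77.0 59.7 long-axis yaw -16.8 [170 200  32  27]
plate c 555.1 151.4 size 72.0 54.9 long-axis yaw 1.2 [288 224  27  27]
plate c 668.2 23.1 size 73.0 56.1 long-axis yaw -15.2 [216 251  33  30]
```

View pics/w7.png

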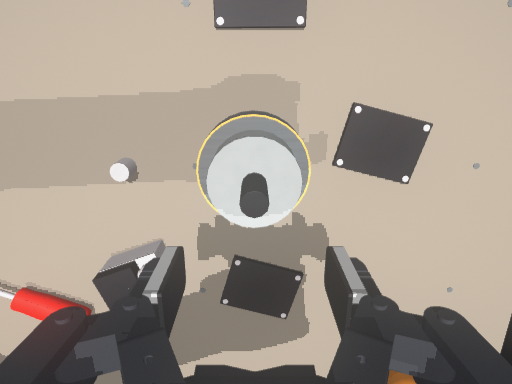

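```bash
cat > pl.py <<'E'
from h import *
def pl(c):
    P=cloud(c);V=c["frame"].max(-1)
    m=((c["depth"]>0)&(abs(P[...,2]-.008)<.006)&(V<75)).astype(np.uint8)
    m=cv2.morphologyEx(m,cv2.MORPH_OPEN,np.ones((3,3)))
    k,L,st,ce=cv2.connectedComponentsWithStats(m)
    for i in range(1,k):
        if st[i,4]<150: continue
        cn=max(cv2.findContours((L==i).astype(np.uint8),0,1)[0],key=len)[:,0]
        w=plane(c,cn,.006)[:,:2]
        (x,y),(a,b),th=cv2.minAreaRect((w*1000).astype(np.float32))
        if a<b: a,b,th=b,a,th+90
        if a>40: print("plate c %.1f %.1f size %.1f %.1f yaw %.1f"%(x,y,a,b,(th+90)%180-90),st[i,:4])
if __name__=="__main__":
    import sys
    for a in sys.argv[1:]: print(a);pl(dict(np.load(f"pics/{a}.npz")))
E
python3 pl.py w5 w6 w7 scene7; python3 - <<'E'
from h import *
c=dict(np.load("pics/w7.npz"));print(c["frame"][140:150:5,370:400:10], (cloud(c)[145,380:390:5]))
E
```

```text
w5
plate c 626.2 32.7 size 57.9 4.5 yaw 75.4 [467 238  31  56]
plate c 645.6 20.0 size 59.2 19.8 yaw -76.4 [489 248  23  56]
w6
plate c 545.1 -144.8 size 54.3 49.7 yaw -1.4 [229 310  58  44]
w7
plate c 553.1 -133.5 size 75.9 62.0 yaw -16.4 [222 257  77  60]
plate c 835.0 -202.9 size 54.5 10.6 yaw -85.3 [501 320  11  39]
scene7
plate c 14.4 -87.9 size 112.5 34.3 yaw 16.9 [258  80  12  21]
plate c 248.0 598.3 size 153.2 60.0 yaw -5.9 [486 160  26  43]
plate c 556.1 -132.6 size 77.2 60.9 yaw -16.6 [169 199  33  28]
plate c 554.1 151.5 size 75.6 59.4 yaw 0.5 [287 223  29  29]
plate c 667.4 23.3 size 76.0 59.9 yaw -14.2 [215 249  35  33]
plate c 853.1 -395.9 size 83.6 11.1 yaw 0.2 [  0 277  27  36]
[[[83 79 80]
  [83 78 79]
  [82 78 79]]

 [[82 78 78]
  [81 77 77]
  [82 77 78]]] [[0.66243456 0.02184094 0.0065304 ]
 [0.66623072 0.02228084 0.00867276]]
```

```bash
python3 -m inch '{"dp":[[-116,-121,0],[-116,-121,0],[-116,-121,35],[-116,-121,35],[-116,-121,35],[-116,-121,35],[-116,-121,35],[-116,-121,35],[-116,-121,35],[-116,-121,35]],"dr":[[0,0,69],[0,0,69],[0,0,69],[0,0,69],[0,0,69],[0,0,69],[0,0,69],[0,0,69],[0,0,69],[0,0,69]],"gripper":[0.6,0.6,0.6,0.6,0.6,0.6,0.6,0.6,0.6,0.6]}'; python3 -m inch '{"dp":[[0,0,0],[0,0,0]],"dr":[[0,0,0],[0,0,0]],"gripper":[0.6,0.6]}'; python3 wl.py w8 .008; sed -i 's/V<75/V<105/' pl.py; python3 pl.py w7 w8
```

```text
time_s: 10.98
tcp_pos: [0.4235, -0.1131, 0.1373]
eef_rot: [-179.9, 0.2, 20.7]
force: [0.6, 0.3, -0.7]
gripper_width: 0.799
time_s: 11.15
tcp_pos: [0.4239, -0.1129, 0.1378]
eef_rot: [-179.9, 0.1, 21.1]
force: [-0.3, 0.4, -0.7]
gripper_width: 0.8
[ 0.4239 -0.1129  0.1378] [-1.7994e+02  1.4000e-01  2.1150e+01]
[  94    0  132   39 3596] z 62.3 circ 514.3 -10.2 d 33.6 rect [512.4 -11. ] [ 4.1 33.6] 22.1
[105 115  29  26 578] z 23.5 circ 424.7 0.3 d 18.1 rect [4.247e+02 3.000e-01] [17.7 17. ] 72.9
[ 222  131   56   88 4666] z 46.6 circ 425.9 -107.1 d 65.0 rect [ 427.9 -106.4] [57.3 40.1] 20.1
[ 484  135   28   73 1550] z 31.8 circ 499.8 -293.1 d 33.8 rect [ 499.3 -292. ] [33.8  2.7] 23.8
[ 179  250  119  107 2653] z 26.6 circ 329.8 -154.9 d 75.7 rect [ 330.8 -153.1] [22.9 75. ] 66.3
[427 292  51  32 604] z 37.2 circ 378.8 -328.2 d 18.9 rect [ 380.6 -328.4] [18.9  4.2] 84.6
w7
plate c 551.6 131.3 size 73.4 20.0 yaw 0.0 [216   0  91  28]
plate c 663.5 22.3 size 77.0 59.4 yaw -14.2 [333 104  95  78]
plate c 553.0 -133.3 size 76.2 62.3 yaw -16.2 [220 257  83  61]
plate c 835.0 -202.2 size 55.8 10.6 yaw -85.3 [501 319  11  40]
w8
plate c 552.6 -134.5 size 75.8 59.9 yaw -16.6 [289   0 117  92]
```

View pics/w8.png

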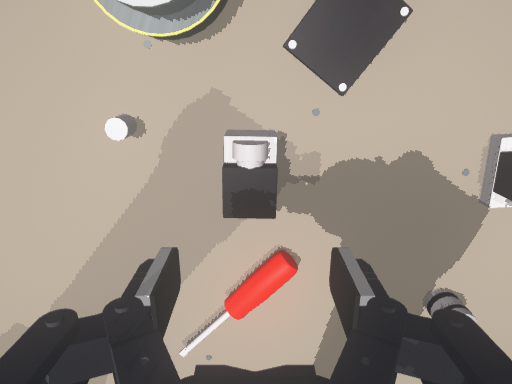

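```bash
python3 -m inch '{"dp":[[7,-5,20],[7,-5,60],[7,-5,60],[7,-5,60],[7,-5,60]],"dr":[[0,0,0],[0,0,0],[0,0,0],[0,0,0],[0,0,0]],"gripper":[0.6,0.6,0.6,0.6,0.6]}'; python3 wl.py w9 .008; python3 -c "
from workcell import readout as r
s=r.read_state();print(s['tcp_pos'],s['eef_rot'])"
```

```text
time_s: 11.62
tcp_pos: [0.4297, -0.1064, 0.0797]
eef_rot: [180.0, -0.0, 21.0]
force: [0.4, -0.5, -0.3]
gripper_width: 0.796
[ 0.4297 -0.1064  0.0797] [ 1.7999e+02 -1.0000e-02  2.1010e+01]
[  56    0  167   45 5270] z 56.1 circ 513.5 -10.3 d 29.6 rect [511.9 -10.9] [ 3.3 29.6] 21.8
[ 73 139  39  33 942] z 23.5 circ 424.3 0.3 d 18.6 rect [424.6   0.5] [17.5 17.8] 10.1
[ 220  158   71  112 7515] z 46.5 circ 426.0 -107.1 d 64.7 rect [ 427.9 -106.4] [57.6 40. ] 20.2
[ 121  247   60   89 2174] z 118.9 circ 416.1 -70.6 d 24.3 rect [415.  -67.6] [23.2 14.2] 20.8
[ 329  247   59   90 2163] z 118.7 circ 442.7 -141.3 d 24.3 rect [ 443.5 -138.5] [13.8 23.1] 74.8
[ 224  298   89   73 3097] z 26.6 circ 332.7 -152.5 d 72.4 rect [ 332.4 -153.6] [21.6 71.3] 66.4
[ 0.43048545 -0.10644461  0.08046877] [ 1.79927501e+02 -1.29219979e-01  2.09982785e+01]
```

View pics/w9.png

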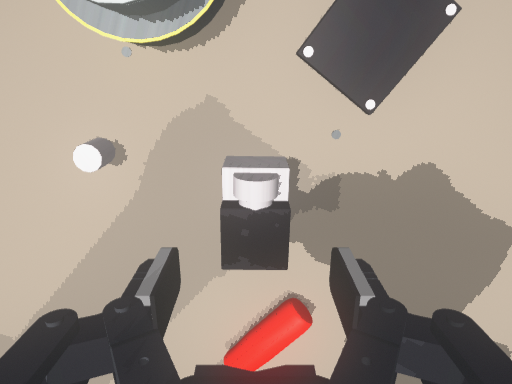

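```bash
python3 -m inch '{"dp":[[-1,0,35],[-1,0,65],[-1,0,69],[-1,0,69],[-1,0,69],[-1,0,69],[-1,0,69],[-1,0,69],[-1,0,69],[-1,0,69]],"dr":[[0,0,0],[0,0,0],[0,0,0],[0,0,0],[0,0,0],[0,0,0],[0,0,0],[0,0,0],[0,0,0],[0,0,0]],"gripper":[0.6,0.6,0.6,0.6,-1,-1,-1,-1,-1,-1]}' 60;  python3 -m inch '{"dp":[[0,0,0],[0,0,0]],"dr":[[0,0,0],[0,0,0]],"gripper":[-1,-1]}'
```

```text
time_s: 12.5
tcp_pos: [0.4302, -0.1066, 0.0121]
eef_rot: [179.9, -0.2, 21.0]
force: [-1.8, -0.5, 8.3]
gripper_width: 0.456
time_s: 12.67
tcp_pos: [0.4302, -0.1066, 0.0121]
eef_rot: [179.9, -0.2, 21.0]
force: [-1.5, 0.4, 7.9]
gripper_width: 0.457
```

```bash
python3 -m inch '{"dp":[[0,0,-35],[0,0,-70],[106,70,-80],[106,70,-80],[106,70,-80],[106,70,-80],[106,70,-80],[106,70,-80],[106,70,-80],[106,70,-80]],"dr":[[0,0,0],[0,0,0],[0,0,37.5],[0,0,37.5],[0,0,37.5],[0,0,37.5],[0,0,37.5],[0,0,37.5],[0,0,37.5],[0,0,37.5]],"gripper":[-1,-1,-1,-1,-1,-1,-1,-1,-1,-1]}'; python3 wl.py w10 .02 .2;python3 pl.py w10; python3 -c "
from workcell import readout as r
s=r.read_state();print(s['tcp_pos'],s['eef_rot'])"
```

```text
time_s: 13.5
tcp_pos: [0.5522, -0.1333, 0.0903]
eef_rot: [-180.0, 0.0, -16.3]
force: [-0.3, -0.6, -2.8]
gripper_width: 0.459
[ 0.5522 -0.1333  0.0903] [-179.98    0.    -16.32]
[492 174  20  48 471] z 35.1 circ 515.2 -291.2 d 27.9 rect [ 515.2 -288.2] [ 6.3 27.9] 89.2
[    0   190   510   194 63354] z 169.5 circ 562.2 -135.7 d 122.9 rect [ 562.5 -135.8] [122.9  14.8] 73.8
w10
plate c 654.8 -4.3 size 78.6 25.2 yaw -29.8 [  0  37  39 121]
plate c 571.4 -144.5 size 51.3 35.5 yaw 73.7 [226 139  75  51]
plate c 563.9 -30.0 size 85.3 27.4 yaw 29.5 [ 54 187  98  78]
[ 0.55224537 -0.13340798  0.09024447] [-1.79979491e+02 -3.57785134e-03 -1.63483740e+01]
```

View pics/w10.png

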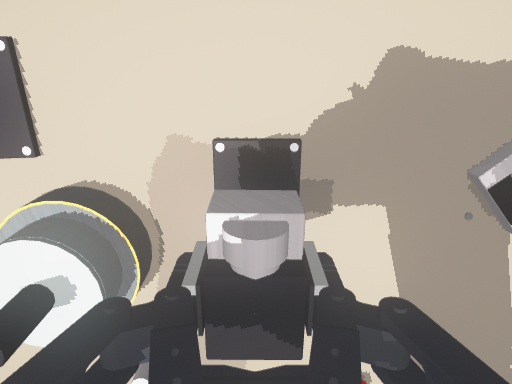

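```bash
python3 - <<'E'
from h import *
c=dict(np.load("pics/w10.npz"));a=np.radians(-16.4);x=np.array([np.cos(a),np.sin(a)])
for uv,z,o in(([255,258],.1222,10),([255,191],.1082,30),([257,139],.006,38),([255,356],.1222,-30)):
    p=plane(c,uv,z)[:2]*1000;print(uv,p,"centre",p-o*x)
E
```

```text
[255, 258] [ 568.34480655 -137.90750476] centre [ 558.75166681 -135.08409019]
[255, 191] [ 588.84346824 -143.91912813] centre [ 560.06404901 -135.44888443]
[257, 139] [ 589.4907653  -145.65754912] centre [ 553.03683427 -134.92857376]
[255, 356] [ 524.18060635 -125.00012897] centre [ 552.96002558 -133.47037268]
```

```bash
python3 - <<'E'
from h import *
c=dict(np.load("pics/w10.npz"));a=np.radians(-16.4);x=np.array([np.cos(a),np.sin(a)])
for uv,z,o in(([255,258],.1082,10),([255,191],.0782,30),([257,139],.006,38),([255,356],.1222,-30)):
    p=plane(c,uv,z)[:2]*1000;print(uv,p,"centre",p-o*x)
E
```

```text
[255, 258] [ 560.45131626 -135.6212721 ] centre [ 550.85817651 -132.79785753]
[255, 191] [ 578.72643914 -141.00671446] centre [ 549.94701991 -132.53647075]
[257, 139] [ 589.4907653  -145.65754912] centre [ 553.03683427 -134.92857376]
[255, 356] [ 524.18060635 -125.00012897] centre [ 552.96002558 -133.47037268]
```

```bash
python3 -m inch '{"dp":[[2,1,25],[2,1,50],[2,1,62],[2,1,68],[2,1,70],[2,1,70],[2,1,70]],"dr":[[0,0,0],[0,0,0],[0,0,0],[0,0,0],[0,0,0],[0,0,0],[0,0,0]],"gripper":[-1,-1,-1,-1,-1,-1,-1]}'; python3 -c "
from workcell import readout as r
s=r.read_state();print(s['tcp_pos'],s['eef_rot'],s['force'])"
```

```text
time_s: 14.13
tcp_pos: [0.555, -0.1355, 0.0208]
eef_rot: [-180.0, -0.1, -16.5]
force: [0.7, 1.0, -3.0]
gripper_width: 0.461
[ 0.55504367 -0.13552859  0.02080652] [-1.79991810e+02 -9.71972395e-02 -1.64910816e+01] [ 0.65010212  1.04018024 -3.01537787]
```

```bash
python3 -m inch '{"dp":[[0,0,2],[0,0,3],[0,0,3],[0,0,3]],"dr":[[0,0,0],[0,0,0],[0,0,0],[0,0,0]],"gripper":[-1,-1,-1,-1]}'
```

```text
time_s: 14.47
tcp_pos: [0.5551, -0.1354, 0.0182]
eef_rot: [-180.0, -0.1, -16.5]
force: [-1.6, -0.1, 6.1]
gripper_width: 0.458
```

```bash
python3 -m inch '{"dp":[[0,0,0],[0,0,0],[0,0,0],[0,0,0],[0,0,-40],[0,0,-80],[0,0,-110],[0,0,-120],[0,0,-120]],"dr":[[0,0,0],[0,0,0],[0,0,0],[0,0,0],[0,0,0],[0,0,0],[0,0,0],[0,0,0],[0,0,0]],"gripper":[0.5,0.5,0.5,0.5,0.6,0.6,0.6,0.6,0.6]}'; python3 wl.py w11 .008; python3 pl.py w11
```

```text
time_s: 15.22
tcp_pos: [0.5563, -0.1356, 0.1398]
eef_rot: [-179.9, -0.3, -16.5]
force: [0.1, -0.3, -0.6]
gripper_width: 0.798
[ 0.5563 -0.1356  0.1398] [-179.93   -0.34  -16.5 ]
[ 434  133   78  100 4648] z 74.5 circ 503.7 -299.4 d 36.5 rect [ 504.2 -291.9] [15.3 36.5] 86.3
[ 227  143   57   90 4791] z 52.5 circ 551.6 -133.2 d 64.6 rect [ 553.  -134.6] [39.6 57.2] 72.5
[   27   176   139   136 13481] z 105.5 circ 545.7 2.0 d 22.1 rect [546.1   1.6] [19.8 21.3] 3.7
[487 289  25  44 705] z 36.0 circ 371.1 -316.9 d 19.1 rect [ 371.6 -315. ] [ 4.6 19.1] 76.1
[163 329   8  19  92] z 22.6 circ 424.9 -7.2 d 10.2 rect [425.   -7.8] [10.1  2.5] 8.0
[322 342  23  37 412] z 23.9 circ 352.1 -155.4 d 35.9 rect [ 353.8 -153.1] [ 8.4 35.9] 55.6
w11
plate c 663.8 20.3 size 75.5 61.0 yaw -14.5 [  0  52  75 100]
plate c 559.3 -156.2 size 83.1 40.9 yaw 19.4 [230 134  62  80]
plate c 559.9 -109.5 size 59.7 7.4 yaw -18.3 [220 145  10  68]
plate c 572.2 -30.4 size 69.5 17.0 yaw 39.4 [ 92 175  73  44]
```

View pics/w11.png

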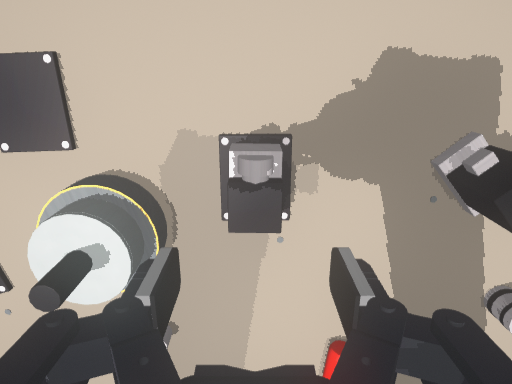

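```bash
python3 -m inch '{"dp":[[3,182,-20],[3,182,-20],[3,182,-20],[3,182,-20],[3,182,-20],[3,182,-20],[3,182,-20],[3,182,-20]],"dr":[[0,0,0],[0,0,0],[0,0,0],[0,0,0],[0,0,0],[0,0,0],[0,0,0],[0,0,0]],"gripper":[0.6,0.6,0.6,0.6,0.6,0.6,0.6,0.6]}'; python3 wl.py w12 .008; python3 -c "
from workcell import readout as r
s=r.read_state();print(s['tcp_pos'],s['eef_rot'],s['q'])
from h import *
c=dict(np.load('pics/w12.npz'));P=cloud(c)
for lo,hi in((.01,.02),(.066,.08),(.083,.1)):
    m=(P[...,2]>lo)&(P[...,2]<hi)&(abs(P[...,0]-.507)<.06)&(abs(P[...,1]+.311)<.06)
    r_=cv2.minAreaRect((P[m][:,:2]*1000).astype(np.float32));print(lo,m.sum(),r_)"
```

```text
time_s: 15.93
tcp_pos: [0.5051, -0.3088, 0.1549]
eef_rot: [-179.9, 0.2, -16.4]
force: [-0.4, 0.2, -1.0]
gripper_width: 0.798
[ 0.5051 -0.3088  0.1549] [-179.92    0.19  -16.43]
[ 495    0   17  118 1580] z 27.4 circ 540.0 -518.5 d 78.4 rect [ 540.  -516.4] [78.4  7.3] 0.1
[ 382    3  106   81 6712] z 61.6 circ 564.9 -457.4 d 47.2 rect [ 564.5 -457.2] [46.  46.2] 6.0
[ 218  129   79   96 4702] z 91.0 circ 507.5 -310.4 d 22.5 rect [ 507.5 -310.5] [21.7 21.9] 72.4
[   0  137   78   86 5925] z 51.9 circ 550.9 -133.5 d 65.6 rect [ 552.6 -135. ] [41.2 57.7] 71.9
[ 297  278   37   53 1372] z 53.2 circ 367.8 -327.4 d 18.0 rect [ 367.9 -327.7] [17.8 16.4] 7.8
[163 330  13  36 275] z 23.8 circ 346.9 -168.6 d 35.1 rect [ 346.6 -173.1] [ 9.3 35.1] 85.8
[ 0.50557449 -0.30838338  0.15523082] [-1.79921555e+02  1.48018590e-01 -1.63651770e+01] [ 10.4607385   27.26267931  23.08269648 105.01752021 -13.49376518
  50.57355589 -66.461048  ]
0.01 543 ((505.4501953125, -311.3980407714844), (60.45989227294922, 40.10109329223633), 24.26025390625)
0.066 1832 ((507.3145446777344, -310.48046875), (34.71316146850586, 40.28760528564453), 23.71656608581543)
0.083 947 ((507.43560791015625, -310.5505676269531), (21.66843605041504, 21.982524871826172), 87.38666534423828)
```

View pics/w12.png

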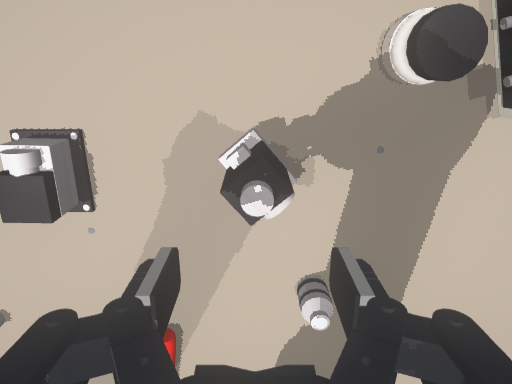

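```bash
python3 -m inch '{"dp":[[2,2,0],[2,2,0],[2,2,0],[2,2,10],[2,2,20],[2,2,30],[2,2,30],[2,2,30]],"dr":[[0,0,-40.7],[0,0,-40.7],[0,0,-40.7],[0,0,-40.7],[0,0,-40.7],[0,0,-40.7],[0,0,-40.7],[0,0,-40.7]],"gripper":[0.6,0.6,0.6,0.6,0.6,0.6,0.6,0.6]}'; python3 wl.py w13 .008; python3 -c "
from workcell import readout as r
s=r.read_state();print(s['tcp_pos'],s['eef_rot'],s['q'])
from h import *
c=dict(np.load('pics/w13.npz'));P=cloud(c)
for lo,hi in((.01,.02),(.066,.08),(.083,.1)):
    m=(P[...,2]>lo)&(P[...,2]<hi)&(abs(P[...,0]-.507)<.06)&(abs(P[...,1]+.311)<.06)
    r_=cv2.minAreaRect((P[m][:,:2]*1000).astype(np.float32));print(lo,m.sum(),r_)"
```

```text
time_s: 16.65
tcp_pos: [0.5069, -0.3114, 0.126]
eef_rot: [-179.9, 0.0, 24.2]
force: [1.0, -0.1, 0.3]
gripper_width: 0.8
[ 0.5069 -0.3114  0.126 ] [-1.7989e+02  4.0000e-02  2.4170e+01]
[   0    0  100   76 5846] z 51.4 circ 544.9 -146.8 d 49.6 rect [ 547.  -139.9] [27.6 49.3] 73.6
[ 222  145   66   96 5658] z 91.1 circ 507.6 -310.4 d 22.5 rect [ 507.7 -310.2] [22.3 21.4] 22.3
[ 417  157   95  183 9063] z 61.6 circ 535.9 -481.4 d 122.7 rect [ 532.4 -477.1] [122.5  36.7] 39.1
[   0  252   47   65 1627] z 26.6 circ 338.2 -159.2 d 59.0 rect [ 339.2 -157.8] [21.7 57.3] 66.4
[ 189  304   38   60 1700] z 53.2 circ 367.6 -327.8 d 19.2 rect [ 368.1 -327.5] [16.7 17.9] 87.7
[ 0.50720674 -0.31198929  0.12666987] [-1.79959959e+02  8.60766775e-03  2.41499574e+01] [ 18.42162165  28.85879414  12.99122995 105.13963529  -8.55689038
  46.98288254 -30.14026061]
0.01 633 ((527.8655395507812, -301.42181396484375), (11.920429229736328, 39.959136962890625), 23.553117752075195)
0.066 2319 ((507.773193359375, -310.22998046875), (34.256221771240234, 40.168540954589844), 24.06707000732422)
0.083 1225 ((507.6775207519531, -310.2144775390625), (22.27822494506836, 21.38525390625), 22.2952823638916)
```

View pics/w13.png

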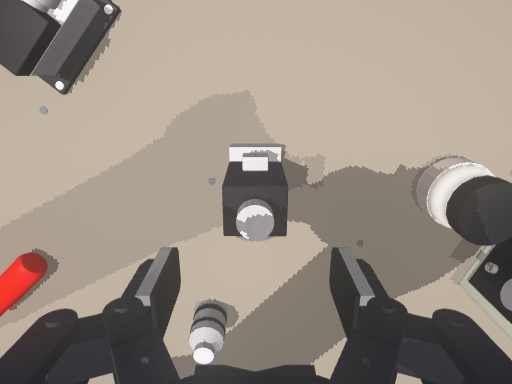

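```bash
python3 -m inch '{"dp":[[0,-1,35],[0,-1,70],[0,-1,93],[0,-1,93],[0,-1,93],[0,-1,93],[0,-1,93],[0,-1,93],[0,-1,93],[0,-1,93]],"dr":[[0,0,0],[0,0,0],[0,0,0],[0,0,0],[0,0,0],[0,0,0],[0,0,0],[0,0,0],[0,0,0],[0,0,0]],"gripper":[0.6,0.6,0.6,0.6,-1,-1,-1,-1,-1,-1]}' 60;  python3 -m inch '{"dp":[[0,0,0],[0,0,0]],"dr":[[0,0,0],[0,0,0]],"gripper":[-1,-1]}'
```

```text
time_s: 17.53
tcp_pos: [0.5078, -0.3126, 0.036]
eef_rot: [179.9, -0.1, 24.2]
force: [-0.5, 1.2, 6.8]
gripper_width: 0.466
time_s: 17.7
tcp_pos: [0.5078, -0.3126, 0.036]
eef_rot: [179.9, -0.1, 24.2]
force: [-0.7, 2.3, 7.6]
gripper_width: 0.464
```

```bash
python3 -m inch '{"dp":[[0,0,-40],[0,0,-80],[0,0,-120],[0,0,-140],[231,-404,-140],[231,-404,-140],[231,-404,-140],[231,-404,-140],[231,-404,-140],[231,-404,-140]],"dr":[[0,0,0],[0,0,0],[0,0,0],[0,0,0],[0,0,23.7],[0,0,23.7],[0,0,23.7],[0,0,23.7],[0,0,23.7],[0,0,23.7]],"gripper":[-1,-1,-1,-1,-1,-1,-1,-1,-1,-1]}';python3 -c "
from workcell import readout as r
s=r.read_state();print(s['tcp_pos'],s['eef_rot'],s['q'])"
```

```text
time_s: 18.53
tcp_pos: [0.5298, -0.0657, 0.1741]
eef_rot: [180.0, -0.0, 0.5]
force: [0.7, 0.3, -4.8]
gripper_width: 0.46
[ 0.52977762 -0.06571796  0.17414058] [ 1.79996244e+02 -2.14678440e-02  4.52562119e-01] [ -9.12267343  19.71476716  15.29577025 111.99818549  -6.75826033
  49.11013145 -79.79855234]
```

```bash
python3 -m inch '{"dp":[[25,-216,0],[25,-216,0],[25,-216,0],[25,-216,0],[25,-216,0],[25,-216,0],[25,-216,0],[25,-216,0]],"dr":[[0,0,0],[0,0,0],[0,0,0],[0,0,0],[0,0,0],[0,0,0],[0,0,0],[0,0,0]],"gripper":[-1,-1,-1,-1,-1,-1,-1,-1]}';python3 wl.py w14 .008 .3; python3 pl.py w14; python3 -c "
from workcell import readout as r
s=r.read_state();print(s['tcp_pos'],s['eef_rot'],s['q'])"
```

```text
time_s: 19.2
tcp_pos: [0.5529, 0.1492, 0.1737]
eef_rot: [180.0, 0.0, 0.6]
force: [0.1, -1.5, -3.1]
gripper_width: 0.459
[0.5529 0.1492 0.1737] [1.7997e+02 3.0000e-02 6.1000e-01]
[ 114    0  100   39 1883] z 29.3 circ 676.7 221.0 d 74.6 rect [676.1 220.8] [26.2 70.6] 6.4
[  357   121   133   115 11978] z 105.6 circ 545.8 3.2 d 20.9 rect [546.1   3. ] [19.7 19.8] 12.0
[  38  168   65   79 4411] z 27.6 circ 511.8 323.1 d 80.4 rect [511.7 323.4] [50.8 66.4] 79.1
[    0   177   512   207 47580] z 253.7 circ 563.4 150.0 d 123.1 rect [564.2 150. ] [ 14.2 123.1] 0.5
[   2  308   42   36 1099] z 17.8 circ 370.4 401.6 d 42.1 rect [369.5 400.9] [39.6 40.4] 83.8
w14
plate c 662.3 23.2 size 72.0 60.7 yaw -14.3 [359   0  97  90]
plate c 564.5 42.8 size 64.5 14.6 yaw -26.3 [356 125  40  61]
plate c 564.7 151.3 size 59.5 47.3 yaw -89.4 [221 126  65  51]
[0.55311444 0.14769511 0.17371334] [1.79940195e+02 2.43646321e-02 4.69370910e-01] [ -27.2150324    23.15390526   11.20391741  106.49870107   -5.58324429
   50.91712379 -102.89425424]
```

View pics/w14.png

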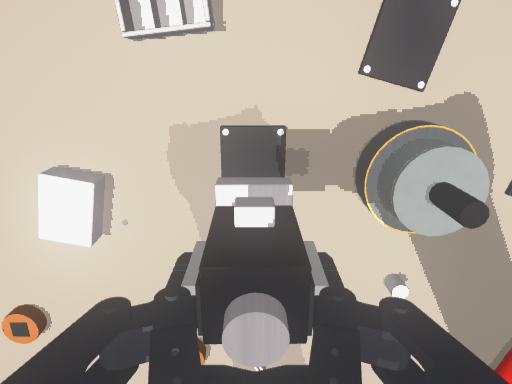

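```bash
python3 - <<'E'
from h import *
c=dict(np.load("pics/w14.npz"));z=.1377
for uv,zz in(([254,178],z),([216,178],z),([291,178],z),([254,205],z+.014),([255,330],z+.09)):
    print(uv,plane(c,uv,zz)*1000)
P=cloud(c);print(P[183:205:6,240]*1000, P[325,256]*1000)
E
```

```text
[254, 178] [579.84805329 150.27818626 137.7       ]
[216, 178] [579.6295938  171.12932917 137.7       ]
[291, 178] [580.06080658 129.97167977 137.7       ]
[254, 205] [569.49490897 150.16355386 151.7       ]
[255, 330] [556.58300015 149.66321738 227.7       ]
[[580.95331035 157.46478108 150.19446692]
 [578.33775335 157.39941434 152.05019667]
 [575.14500874 157.40173689 152.23173741]
 [580.24910087 156.5272622  174.03769808]] [559.51577301 149.3829323  228.81954531]
```

```bash
python3 -m inch '{"dp":[[0,0,35],[0,0,70],[0,0,95],[0,0,115],[0,0,125],[0,0,128],[0,0,128],[0,0,128]],"dr":[[0,0,0],[0,0,0],[0,0,0],[0,0,0],[0,0,0],[0,0,0],[0,0,0],[0,0,0]],"gripper":[-1,-1,-1,-1,-1,-1,-1,-1]}';python3 -c "
from workcell import readout as r
s=r.read_state();print(s['tcp_pos'],s['eef_rot'],s['q'])"
```

```text
time_s: 19.92
tcp_pos: [0.5546, 0.1482, 0.047]
eef_rot: [-180.0, -0.1, 0.4]
force: [-0.1, -0.3, -3.7]
gripper_width: 0.459
[0.55456369 0.14819454 0.04704316] [-1.79980480e+02 -1.18917516e-01  4.36208892e-01] [ -25.36782317   33.89584922    9.08344492  109.92950128   -8.44576708
   36.68761756 -100.59253001]
```

```bash
python3 -m inch '{"dp":[[-1,-2,2],[-1,-2,4],[-1,-2,5.5],[-1,-2,5.5],[-1,-2,5.5]],"dr":[[0,0,0],[0,0,0],[0,0,0],[0,0,0],[0,0,0]],"gripper":[-1,-1,-1,-1,-1]}'
```

```text
time_s: 20.33
tcp_pos: [0.5531, 0.1513, 0.042]
eef_rot: [-179.9, -0.1, 0.5]
force: [-1.7, -0.2, 5.2]
gripper_width: 0.459
```

```bash
python3 -m inch '{"dp":[[0,0,0],[0,0,0],[0,0,0],[0,0,0],[0,0,-40],[0,0,-80],[0,0,-120],[0,0,-130],[0,0,-130],[0,0,-130]],"dr":[[0,0,0],[0,0,0],[0,0,0],[0,0,0],[0,0,0],[0,0,0],[0,0,0],[0,0,0],[0,0,0],[0,0,0]],"gripper":[0.5,0.5,0.5,0.5,0.5,0.5,0.5,0.5,0.5,0.5]}'; python3 wl.py w15 .008;  python3 pl.py w15; python3 -c "
from h import *
c=dict(np.load('pics/w15.npz'));P=cloud(c)
for lo,hi in((.015,.026),(.072,.088),(.09,.11)):
    m=(P[...,2]>lo)&(P[...,2]<hi)&(abs(P[...,0]-.551)<.05)&(abs(P[...,1]-.151)<.06)
    r_=cv2.minAreaRect((P[m][:,:2]*1000).astype(np.float32));print(lo,m.sum(),r_)"
```

```text
time_s: 21.17
tcp_pos: [0.5525, 0.1507, 0.1706]
eef_rot: [-180.0, -0.1, 0.5]
force: [-0.2, -0.3, -0.3]
gripper_width: 0.749
[0.5525 0.1507 0.1706] [-1.7997e+02 -6.0000e-02  5.0000e-01]
[ 115    0  100   39 1888] z 29.3 circ 676.4 220.5 d 73.5 rect [676.  220.6] [25.8 70.2] 6.6
[  360   121   135   116 12318] z 105.6 circ 546.1 3.0 d 21.1 rect [546.2   2.9] [20.3 19.6] 45.0
[ 225  134   57   84 4173] z 97.0 circ 553.3 152.5 d 22.7 rect [553.6 152.6] [21.6 21.7] 45.2
[  38  169   66   79 4471] z 27.6 circ 511.6 323.1 d 80.7 rect [511.7 323.3] [50.8 66.3] 79.1
[390 278  22  23 367] z 23.5 circ 425.0 0.8 d 18.8 rect [425.1   1. ] [18.1 17. ] 46.8
[  2 311  39  34 863] z 17.9 circ 369.4 400.8 d 41.9 rect [374.  404.5] [28.3 40.8] 44.5
[173 342  34  34 765] z 17.8 circ 329.2 224.3 d 41.5 rect [330.  219.8] [39.8 31.9] 13.4
w15
plate c 661.8 23.4 size 71.0 61.0 yaw -14.4 [362   0  99  90]
plate c 567.1 39.0 size 73.6 18.5 yaw -31.5 [358 121  53  67]
plate c 554.2 151.0 size 68.9 59.1 yaw 0.5 [222 126  66  73]
0.015 473 ((575.7890014648438, 152.34152221679688), (11.657981872558594, 39.40340805053711), 0.2775034010410309)
0.072 1706 ((553.7176513671875, 152.46250915527344), (33.925724029541016, 40.04960632324219), 0.6002568602561951)
0.09 851 ((553.7041625976562, 152.5035400390625), (21.570512771606445, 21.8470458984375), 45.21201705932617)
```

View pics/w15.png

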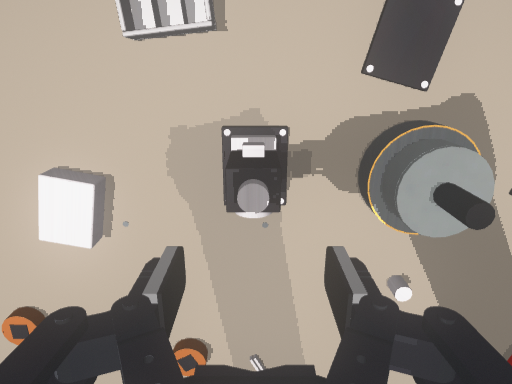

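```bash
python3 -m inch '{"dp":[[-184,478,0],[-184,478,0],[-184,478,0],[-184,478,0],[-184,478,0],[-184,478,0],[-184,478,0],[-184,478,0],[-184,478,0],[-184,478,0]],"dr":[[0,0,0],[0,0,0],[0,0,0],[0,0,0],[0,0,0],[0,0,0],[0,0,0],[0,0,0],[0,0,0],[0,0,0]],"gripper":[0.4,0.4,0.4,0.4,0.4,0.4,0.4,0.4,0.4,0.4]}';python3 -c "
from workcell import readout as r
s=r.read_state();print(s['tcp_pos'],s['eef_rot'],s['q'])"
```

```text
time_s: 22.05
tcp_pos: [0.4039, -0.2406, 0.1687]
eef_rot: [-179.9, 0.2, 0.5]
force: [0.6, -0.2, -0.5]
gripper_width: 0.698
[ 0.40386161 -0.24059889  0.16866938] [-179.93743068    0.18858677    0.50800158] [  7.48735517  14.59892627  22.12935935 120.71205801  -7.51013168
  46.16569844 -55.28844822]
```

```bash
python3 -m inch '{"dp":[[-36,87,30],[-36,87,30],[-36,87,30],[-36,87,30],[-36,87,30],[-36,87,30]],"dr":[[0,0,0],[0,0,0],[0,0,0],[0,0,0],[0,0,0],[0,0,0]],"gripper":[0.3,0.3,0.3,0.3,0.3,0.3]}';python3 wl.py w16 .008; python3 -c "
from workcell import readout as r
s=r.read_state();print(s['tcp_pos'],s['eef_rot'],s['q'])"
```

```text
time_s: 22.55
tcp_pos: [0.3708, -0.3254, 0.1393]
eef_rot: [-179.9, 0.1, 0.6]
force: [1.0, 0.7, -1.1]
gripper_width: 0.647
[ 0.3708 -0.3254  0.1393] [-1.799e+02  1.000e-01  5.600e-01]
[ 239  161   39   48 1462] z 53.5 circ 367.7 -327.6 d 17.4 rect [ 367.7 -327.9] [16.8 16.2] 20.4
[  26  177   55  144 3160] z 26.5 circ 330.8 -153.5 d 75.6 rect [ 330.3 -154.7] [22.3 75.5] 66.8
[ 0.37133098 -0.32517222  0.13973288] [-1.79926049e+02  5.60397934e-02  6.28052292e-01] [ 17.68432811  19.68742032  23.43805019 119.07800892 -11.27607514
  43.3965917  -41.22735912]
```

View pics/w16.png

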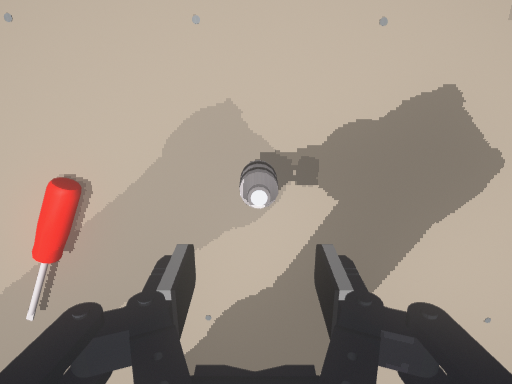

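```bash
python3 -m inch '{"dp":[[-3,2,35],[-3,2,70],[-3,2,100],[-3,2,120],[-3,2,128],[-3,2,128],[-3,2,128]],"dr":[[0,0,0],[0,0,0],[0,0,0],[0,0,0],[0,0,0],[0,0,0],[0,0,0]],"gripper":[0.3,0.3,0.3,0.3,0.3,0.3,0.3]}' 40;  python3 -m inch '{"dp":[[0,0,0],[0,0,0],[0,0,0],[0,0,0],[0,0,0],[0,0,0],[0,0,0],[0,0,0]],"dr":[[0,0,0],[0,0,0],[0,0,0],[0,0,0],[0,0,0],[0,0,0],[0,0,0],[0,0,0]],"gripper":[-1,-1,-1,-1,-1,-1,-1,-1]}'
```

```text
time_s: 23.18
tcp_pos: [0.3687, -0.3284, 0.0129]
eef_rot: [180.0, -0.0, 0.6]
force: [-0.3, 0.2, 0.6]
gripper_width: 0.65
time_s: 23.85
tcp_pos: [0.369, -0.3292, 0.0139]
eef_rot: [179.9, -0.1, 0.5]
force: [0.3, 1.5, 6.6]
gripper_width: 0.335
```

```bash
python3 -m inch '{"dp":[[0,0,-40],[0,0,-80],[0,0,-120],[0,0,-130],[295,-351,-130],[295,-351,-130],[295,-351,-130],[295,-351,-130],[295,-351,-130],[295,-351,-130]],"dr":[[0,0,0],[0,0,0],[0,0,0],[0,0,0],[0,0,0],[0,0,0],[0,0,0],[0,0,0],[0,0,0],[0,0,0]],"gripper":[-1,-1,-1,-1,-1,-1,-1,-1,-1,-1]}';python3 -c "
from workcell import readout as r
s=r.read_state();print(s['tcp_pos'],s['eef_rot'],s['q'])"
```

```text
time_s: 24.68
tcp_pos: [0.528, -0.1341, 0.1428]
eef_rot: [-180.0, -0.1, 0.5]
force: [0.0, -0.8, -1.1]
gripper_width: 0.327
[ 0.52800342 -0.13410177  0.14279732] [-1.79987706e+02 -5.54562008e-02  4.99663731e-01] [ -5.40248362  23.62255086  20.05171247 112.09051575 -11.03513616
  46.0572636  -68.71254247]
```

```bash
python3 -m inch '{"dp":[[136,-156,0],[136,-156,0],[136,-156,0],[136,-156,0],[136,-156,0],[136,-156,0],[136,-156,0],[136,-156,0]],"dr":[[0,0,0],[0,0,0],[0,0,0],[0,0,0],[0,0,0],[0,0,0],[0,0,0],[0,0,0]],"gripper":[-1,-1,-1,-1,-1,-1,-1,-1]}';python3 wl.py w17 .008 .3; python3 pl.py w17; python3 -c "
from workcell import readout as r
s=r.read_state();print(s['tcp_pos'],s['eef_rot'],s['q'])"
```

```text
time_s: 25.35
tcp_pos: [0.6611, 0.0207, 0.142]
eef_rot: [180.0, 0.1, 0.5]
force: [0.3, -0.8, -1.2]
gripper_width: 0.332
[0.6611 0.0207 0.142 ] [1.7995e+02 6.0000e-02 5.1000e-01]
[   0   49   60  128 4547] z 28.9 circ 709.9 208.2 d 97.1 rect [710.2 206.3] [91.4 37.9] 4.4
[    7   218   496   166 48124] z 221.9 circ 671.9 21.4 d 119.4 rect [672.3  21.4] [ 14.2 119.4] 0.7
w17
plate c 720.4 193.5 size 71.6 5.4 yaw 7.1 [20 52 34 93]
plate c 664.7 21.9 size 76.3 59.6 yaw -14.3 [212 125  85  91]
plate c 562.1 -135.4 size 61.5 61.4 yaw 73.6 [378 240  85  57]
plate c 559.6 149.9 size 60.2 59.8 yaw 0.5 [ 81 247  71  56]
[0.66090105 0.01958977 0.14219848] [1.79944896e+02 4.67093113e-02 4.09957548e-01] [-17.42062994  33.80321592  18.0417166   95.11640946 -12.37517447
  53.10063693 -84.35254669]
```

View pics/w17.png

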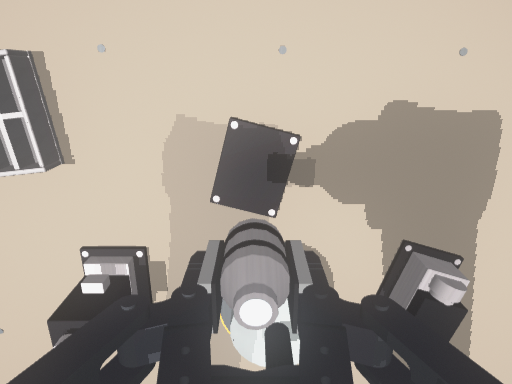

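```bash
python3 -c "
from h import *
c=dict(np.load('pics/w17.npz'));print(plane(c,[256,312],.1801)*1000);s=readout.read_state();print(s['tcp_pos'],s['eef_rot'])"
```

```text
[658.9391478   20.65393377 180.1       ]
[0.66090105 0.01958977 0.14219848] [1.79944896e+02 4.67093113e-02 4.09957548e-01]
```

```bash
python3 -m inch '{"dp":[[5,-1,35],[5,-1,70],[5,-1,95],[5,-1,110],[5,-1,117],[5,-1,118],[5,-1,118],[5,-1,118]],"dr":[[0,0,0],[0,0,0],[0,0,0],[0,0,0],[0,0,0],[0,0,0],[0,0,0],[0,0,0]],"gripper":[-1,-1,-1,-1,-1,-1,-1,-1]}';python3 -c "
from workcell import readout as r
s=r.read_state();print(s['tcp_pos'],s['eef_rot'],s['q'])"
```

```text
time_s: 26.07
tcp_pos: [0.6681, 0.0218, 0.0263]
eef_rot: [-180.0, -0.2, 0.5]
force: [0.7, 0.7, -0.5]
gripper_width: 0.331
[0.66809505 0.02181578 0.02628002] [-179.9934305    -0.1827041     0.46755088] [-15.49463691  43.0052656   15.31207977  96.51554022 -15.49126903
  42.37848418 -82.1673677 ]
```

```bash
python3 -m inch '{"dp":[[-1,0,3],[-1,0,5],[-1,0,6],[-1,0,6],[-1,0,6]],"dr":[[0,0,0],[0,0,0],[0,0,0],[0,0,0],[0,0,0]],"gripper":[-1,-1,-1,-1,-1]}'
```

```text
time_s: 26.48
tcp_pos: [0.6664, 0.0223, 0.02]
eef_rot: [-180.0, -0.1, 0.5]
force: [-1.8, 0.2, 5.2]
gripper_width: 0.333
```

```bash
python3 -m inch '{"dp":[[0,0,0],[0,0,0],[0,0,0],[0,0,0],[0,0,-40],[0,0,-80],[0,0,-120],[0,0,-160],[0,0,-180],[0,0,-180]],"dr":[[0,0,0],[0,0,0],[0,0,0],[0,0,0],[0,0,0],[0,0,0],[0,0,0],[0,0,0],[0,0,0],[0,0,0]],"gripper":[0.3,0.3,0.3,0.3,0.3,0.3,0.3,0.3,0.3,0.3]}'; python3 wl.py w18 .008;  python3 pl.py w18
```

```text
time_s: 27.32
tcp_pos: [0.6691, 0.022, 0.2048]
eef_rot: [-179.9, -0.6, 0.5]
force: [1.1, 0.3, 0.4]
gripper_width: 0.647
[0.6691 0.022  0.2048] [-179.94   -0.61    0.49]
[   0   66   97  105 6250] z 28.8 circ 708.3 224.5 d 113.1 rect [708.2 224.3] [90.1 71.4] 7.0
[483 110  29  46 978] z 42.8 circ 696.1 -211.5 d 29.4 rect [ 695.3 -208.2] [29.4  7.1] 13.8
[238 149  32  39 984] z 59.5 circ 665.1 23.4 d 17.1 rect [665.1  23. ] [16.  16.6] 90.0
[ 226  225   90  110 7328] z 104.2 circ 546.1 2.4 d 21.0 rect [546.3   2.3] [20.  19.1] 20.3
[ 367  231   67   77 3420] z 52.0 circ 553.6 -131.5 d 63.2 rect [ 553.4 -134.1] [40.6 57.5] 72.3
[  90  235   67   77 3295] z 96.0 circ 556.7 150.8 d 20.8 rect [558.4 150.6] [13.  19.2] 2.4
[  0 266  18  60 946] z 27.2 circ 508.1 303.7 d 67.0 rect [507.9 302.2] [ 9.5 67. ] 80.4
[264 345  15  21 260] z 23.5 circ 425.0 0.6 d 18.9 rect [4.252e+02 1.000e-01] [17.9 16.9] 47.0
w18
plate c 711.3 192.0 size 79.3 3.9 yaw 7.0 [72 73 24 82]
plate c 664.7 21.8 size 76.1 59.5 yaw -14.4 [221 122  70  79]
plate c 568.8 -121.8 size 87.6 50.1 yaw -44.6 [359 223  69  61]
plate c 570.8 149.6 size 58.4 37.2 yaw -89.5 [112 228  56  31]
```

View pics/w18.png

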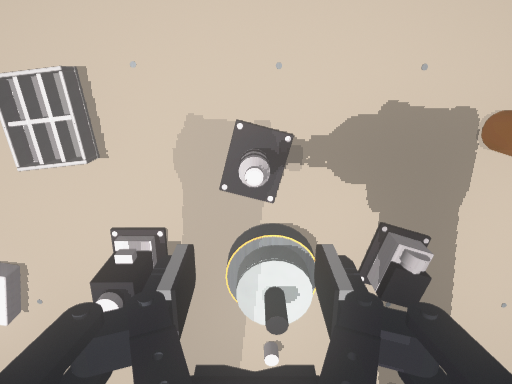

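All five parts measure within 2 mm of their targets, and the arm is clear of everything. I'll take one last look with the side camera, then hand in.

```bash
python3 -m inch '{"dp":[[0,0,0],[0,0,0],[0,0,0],[0,0,0]],"dr":[[0,0,0],[0,0,0],[0,0,0],[0,0,0]],"gripper":[0.3,0.3,0.3,0.3]}'; python3 -c "
from wl import *
c=snap('sideEnd','side')"
```

```text
time_s: 27.7
tcp_pos: [0.665, 0.0221, 0.1967]
eef_rot: [180.0, 0.2, 0.5]
force: [0.3, -0.4, -0.1]
gripper_width: 0.65
```

View pics/sideEnd.png

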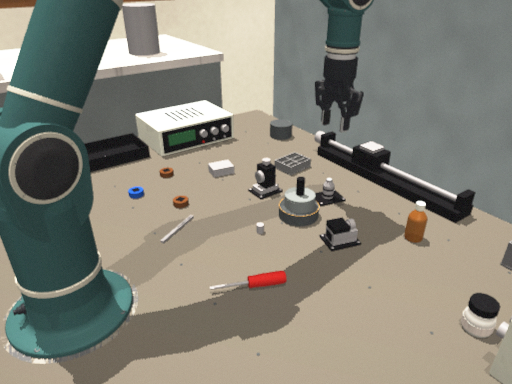

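The side view shows the tall positioner (265,178), cover on the chuck (300,200), objective (329,190) and low positioner (342,233) all upright in place. The block (221,168) and the coloured look-alikes haven't moved.

```bash
python3 -c "
from workcell import workorder
print(workorder.close_job())"
```

```text
the job is handed in; nothing more can be done
None
```

The probe station is parked and the job is handed in at about 28 s of the 106 s allowed. `close_job` gives no verdict, so what follows rests on my own measurements.

| Part | Where it stands | Last measured offset from the target centre |
|---|---|---|
| Sample carrier | chuck, under the cover | about 0.5 mm (before the cover went on) |
| Dust cover | chuck | about 1 mm |
| Tall positioner | left plate | about 2 mm, within 1° of the long side |
| Low positioner | right plate | about 1 mm, within about 1° of the long side |
| Objective | far plate | about 1.5 mm |

- **Heights:** all of them match after allowing for a depth-camera bias of 1–2 mm.
- **Last look:** the side view showed every visible part upright and the gripper clear above the objective. The brown and blue look-alikes were not touched.
- **Steel block:** it measured within about 1 mm of its starting position after the tall positioner went down, and it looks unmoved in the last picture.
- **Disagreements:** the scene camera read up to about 4 mm high in x compared with the wrist camera, and the side camera read about 3–5 mm low. The pose readout jittered by 2–3 mm just after moves. I relied on wrist pictures showing the part and its target together. No check failed.

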